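Ease the spring hold-down off and lift the coin carrier out from under the magnifier

TASK

The coin under the ring magnifier is finished and goes to the foam-lined tray in its white carrier. First free the carrier: lift the spring hold-down (by its black ball), swing it off the carrier until it stands over the rubber-topped parking pillar, and let the spring take it down slowly until it is fully down, never letting it snap down. Then lift the carrier (by its raked blue handle) off its two dowels, keeping it level, and set it down gently and flat in the middle of the tray with the coin still in its cork cradle; do not knock the lamp, and leave the jar, the handpiece and the brush where they are.

Things in the scene. Friction and masses are not known exactly. Their poses are not given: they have to be found in the camera images.
- stand: Fixed stand. Origin: bench level under the stage's centre; -x = near side (carrier handle), +y = towards the hold-down post, z up. Grey base plate, x -110 to +190, y -70 to +140, 18 mm high; on it an aluminium stage 182 x 84 mm, top at 40 mm. Two steel dowels, 6 mm in diameter, round tips, stand 10 mm out of the stage top at x -70 and x +83, y 0.
- lamp: Ring magnifier, fixed; origin and axes as the stand. Ring head 180 mm in diameter, clear lens, axis at x +60, y 0, from 300 to 350 mm above the bench; column 18 mm thick at x +168, y +116. Its near rim is straight above the ball of the hold-down while that is on the carrier: come to the ball with the tool leaning back some 35 degrees towards the stand's -x side.
- ball (a point): Centre of the black ball knob (25 mm in diameter) by which the hold-down is lifted; it spins freely on its 8 mm stem, 34 mm above the top of the steel arm (16 mm wide, 10 thick), at the arm's end, 85 mm from the post's axis; 104 mm above the bench at lift 0. Under it a rubber foot, 18 mm in diameter. Axes turn with the arm: +y points to the post.
- post (a point): Point on the vertical axis of the hold-down's post, 104 mm above the bench (the ball's height at lift 0), at stand x -12, y +85. A coil spring on the post presses the arm down. The post's cap, 22 mm in diameter, ends 126 mm above the bench. Axes as the stand's.
- pillar (a point): Centre of the rubber top of the parking pillar, 20 mm in diameter, 56 mm above the bench; 60 mm from the post's axis. The arm lies on it when parked (swing 1.95); the ball is then 85 mm from the post's axis, on the line from post over pillar.
- lift (a joint): Height of the hold-down arm (m): 0 = foot on the carrier's floor; +0.030 = highest; -0.004 = fully down on its collar and the pillar, only clear of the carrier. The spring pushes down with about 8 N at 0 and 13 N at +0.030, weight included; let go, it snaps down. The foot passes over the carrier's rims from +0.010 (0.015 is comfortable).
- swing (a joint): Turn of the hold-down arm about its post (rad), turns freely. -0.1 to 0.1 = foot on the carrier. It grows clockwise seen from above, the ball going to the stand's -x side and on round off the carrier: ball = post + 85 mm x (-sin swing, -cos swing) in stand x, y. 1.95 = over the pillar, 2.15 = stop.
- carrier: White plate, loose, about 200 g, on the stage, a 7.5 mm hole over the near dowel and a 13.5 x 7.5 mm slot over the far one: floor 190 x 80 x 6 mm, rims 9 mm high along both long sides. Origin: centre of its underside; x along its length, handle at -x, z up; axes match the stand's at the start. It must rise over 10 mm to leave the dowels. Mass centre about over the origin.
- handle (a point): Grip point of the carrier's handle: a flat blue-faced tab 44 mm wide (along y), 8 mm thick, rising from the carrier's -x end and leaning back 35 degrees from vertical towards -x. The point is mid-thickness, 20 mm short of the tab's upper edge, 122 mm from the carrier's origin along -x, 42 mm above its underside. Pinch across the thickness, tool leaning in line with the tab.
- coin_mid (a point): Centre of the green corroded coin, 34 mm in diameter, 6 mm thick, loose in the 38 mm square cork cradle on the carrier's floor, 46 mm from the carrier's origin along +x.
- tray: Fixed aluminium tray 280 x 190 mm with dark grey foam, 264 x 174 mm, its flat top 12 mm above the bench, no standing edges. Origin: bench level under its centre; x along its length (-x end nearer the robot), z up.
- jar: Closed jar with black cap, 48 mm in diameter, 75 mm high, standing loose on the bench. Origin: centre of its underside. Not to be moved.
- handpiece: Brass rotary handpiece, about 150 mm long, 24 wide, 19 high, lying loose on the bench along its own x. Origin: under its middle. Not to be moved.
- brush: Small brush 170 mm long, lying loose on the bench along its own x. Origin near its middle. Not to be moved.
Mind the look-alikes: they are no part of the job. Of the things that look like the part that bears coin_mid, the smaller one is meant.

How it is judged:
On the way, in this order (a step that is already met when the one before it is completed fails the run):
1. the hold-down stands over its parking pillar, fully down (value of joint swing above 1.7 rad and value of joint lift below -0.002 m), for 0.2 s.
2. the carrier is lifted clear above its dowels (z of carrier in the frame of stand above 0.05 m).
At the end, for the whole second after the job is handed in: The hold-down is parked (swing above 1.70 rad, over the pillar) and fully down (lift below -2 mm); the carrier lies flat (within 3 degrees) and still on the tray's foam with its origin within 40 mm of the tray's centre; the coin lies in its cork cradle (all of step 1 and horizontal distance between carrier and tray below 0.04 m and height (world z) of carrier below 0.016 m and angle between carrier's own z axis and vertical below 0.05 rad and linear speed of carrier below 0.02 m/s and x of coin_mid in the frame of carrier between 0.04 and 0.052 m and y of coin_mid in the frame of carrier between -0.006 and 0.006 m and z of coin_mid in the frame of carrier below 0.012 m); the robot touches nothing.
It fails at once if the hold-down snaps down: faster than 0.12 m/s while more than 3 mm above fully down (value of joint lift above -0.001 m and velocity of joint lift below -0.12 m/s).
It fails at once if the carrier is tilted more than 11 degrees (angle between carrier's own z axis and vertical above 0.19 rad).
It fails at once if the carrier is dropped on the tray: moving faster than 0.3 m/s within 12 mm of the foam (height (world z) of carrier below 0.024 m and linear speed of carrier above 0.3 m/s).
It fails at once if the lamp is knocked (over 10 N) (contact force between any of the arm, the fingers and lamp above 10 N).
It fails at once if the jar, the handpiece or the brush is moved more than 30 mm (distance of any of jar, handpiece, brush from where it was at the start of the episode above 0.03 m).
It also fails if it takes over 70 s, if anything falls off the work surface, if the arm or the gripper's body presses on something with over 40 N, if the wrist force passes 120 N, or if a joint passes its speed limit or range.

ROBOT

A 7-joint arm with a two-finger parallel gripper is mounted at the origin on the work surface. World frame = base frame: x ahead of the robot, y to its left, z up, the work surface at z = 0. Lengths are in m, angles in rad, forces in N, time in s.
With the tool pointing down it reaches from about 0.4 to 0.875 m from the base axis. Payload 19.3 kg.
Tool frame: the origin (TCP) lies midway between the tips of the shut fingers; the grasp point (between the pads) lies 19 mm behind it; x points along the fingers, y is the direction in which the jaws open and shut, and the axes are right-handed (so a half turn about x gives the same grasp; the last joint's range is limited). The gripper opens to 85 mm and grips with 20 to 120 N. Pads are 22 mm wide; open, the fingers measure 114 mm over their backs; the gripper's body (76 mm by 85 mm) begins 54 mm behind the grasp point. The pads swing forward as they close: fully open they stand 13 mm farther back than shut.
Start: joints at [1.065, 0.521, -0.036, 1.599, 0.021, 1.021, -0.113], TCP at [0.264, -0.567, 0.231] pointing down, gripper open.
Joint ranges: [-2.91, 2.91], [-0.3, 2.13], [-1.5, 1.42], [0.17, 2.43], [-1.26, 4.41], [0.16, 1.93], [-2.52, 2.52]. Speed limits (rad/s): [1.89, 1.89, 2.39, 2.39, 3.01, 3.01, 3.01].

INTERFACE

Orientations are given as [roll, pitch, yaw] about the fixed x, y, z axes, in that order (R = Rz(yaw) Ry(pitch) Rx(roll)).
In Python, from workcell import bot gives the robot as it stands. The module is installed in compiled form; this text tells all that it offers.
- The arm moves only by the tool servo_tool, never from a script. Its argument "targets" is a list of rows, each an object of numbers: "x", "y", "z": the shift along the tool's x, y, z as a fraction of full scale; "wx", "wy", "wz": the turn, a rotation vector about the tool's x, y, z as a fraction of full scale. A call has 1 to 12 rows; each row is the pose to reach, as a shift and turn from the pose measured when the call began, along the tool's axes at that moment, turning the shorter way round; what a row does not reach only later rows make up. Full scale, the value 1, is 40 cm for a shift and 360 degrees for a turn. A row lasts 1/8 s, in which the tool goes at most 62.5 mm and 10.7 degrees, less where a joint would pass 70% of its speed; a pose out of reach is approached as far as the arm can. A call with a number of a shift or a turn outside -1 to 1 is refused whole. A call with a gripper value outside its range is refused whole. "grip" is the gripper command: -1 is shut, 1 is fully open, values between are in proportion, set as the call begins (left out, the last holds). The fingers move at their own pace and stop on an object; "squeeze" is the grip in N (left out, the last holds). Time passes only in rows, so rows that repeat a pose let the fingers close. It gives the time, the measured TCP pose, the force and the opening at its end, in the units of the state.
- bot.observe(): the state, without advancing time (a new reading comes with each control period).
- bot.grab_frame(name): name is "side" or "top"; returns (picture, depth): 400x640x3 uint8, red, green, blue; 400x640 float32, m along the optical axis (not along the pixel's ray), 0 where there is no reading.
- bot.get_calibration(name): a dict with "intrinsics" (3x3 intrinsics, pixels), "k1" (the pictures are not rectified: a ray, as slopes to the right and down, at radius r is drawn at 1 + k1 r^2 times it, then the intrinsics apply), "R" (3x3) and "t" (3): a world point X has camera coordinates R X + t. Camera axes: x right, y down, z forward; pixel columns grow to the right and rows downward; lengths in m; the calibration is good to about 2 mm. A picture is of the moment at which its call begins. get_calibration takes no time and is no camera call.
- bot.job_done(): hands the job in, once; it reports no verdict.
Trained networks look in the newest picture that a camera, given by its name, has taken for a name from the list of things; names that differ only in an ending like _2 or _b are one class to them, and where a whole thing is asked for, a point or a joint stands for the part that bears it (a point fixed in the world has none). Each returns a list of dicts, best first, with "confidence" (0 to 1); they miss things now and then, are a little off and sometimes report something else, mostly with a low value. They report only what shows in the picture. A call takes as long as a camera call. They do not tell look-alikes from the thing itself.
- bot.trace(camera, target): "mask" (400x640 bool, what is visible of it) and "pixel" ([column, row] in pixels, amid what is visible of it).
The state is a dict: "clock": time; "qpos": joint angles; "qd": joint speeds; "joint_efforts": joint torques, N m; "position": TCP position; "tool_rot": TCP orientation; "force": force on the tool from outside, world axes, zero at the start; "moment": the same for the moment, N m; "grip_width": finger opening in m.
Only numpy, scipy, OpenCV 4.12 (cv2) and the standard library are available. Lean on these libraries where they do the work, as an engineer would, in place of code of your own. Each camera call takes 0.05 s, during which the arm holds its last target. There are 200 camera calls.

## Working session

There is one attempt and no reset: what is moved stays moved. The work goes in short steps, Python scripts to look and compute and a tool call to move; the robot and the scene stay as the last step left them, time stands still between calls to the robot, and variables do not carry over. Pictures are saved under pics/ and viewed, on a budget of 10 in all, crops included, one or two more only if the job needs it, and the job is handed in when it is done.

Besides the shell and the picture viewer there is one more tool, called as name(argument=value, ...) on one line, values as JSON. servo_tool: Moves the arm, as the interface text tells. Shift numbers are shares of 40 cm and turn numbers shares of 360 degrees, none past 1 either way. Its arguments: {"type":"object","properties":{"targets":{"type":"array"},"grip":{"type":"number"},"squeeze":{"type":"number"}},"required":["targets"]}

```bash
mkdir -p pics; cat > h.py <<'E'
import numpy as np, cv2
from workcell import bot
from scipy.spatial.transform import Rotation as Ro
def grab(n):
    im,d=bot.grab_frame(n); return im,d
def save(im,f): cv2.imwrite('pics/'+f,im[:,:,::-1])
def world(n,uv,z):
    """points from pixels (N,2) and depths"""
    c=bot.get_calibration(n);K=np.array(c['intrinsics']);uv=np.atleast_2d(uv).astype(float);z=np.atleast_1d(z)
    p=cv2.undistortPoints(uv[:,None],K,np.array([c['k1'],0,0,0,0.]))[:,0]
    X=np.c_[p*z[:,None],z]; return (X-np.array(c['t']))@np.array(c['R'])
def ray(n,uv):
    c=bot.get_calibration(n);o=-np.array(c['R']).T@np.array(c['t']);return o,world(n,uv,[1.])[0]-o
def atz(n,uv,z):
    o,d=ray(n,uv);return o+d*(z-o[2])/d[2]
def tri(uv1,uv2):
    o1,d1=ray('side',uv1);o2,d2=ray('top',uv2)
    s=np.linalg.lstsq(np.c_[d1,-d2],o2-o1,rcond=None)[0];a=o1+s[0]*d1;b=o2+s[1]*d2
    return (a+b)/2,np.linalg.norm(a-b)
def proj(n,X):
    c=bot.get_calibration(n);r=cv2.Rodrigues(np.array(c['R']))[0]
    return cv2.projectPoints(np.atleast_2d(X).astype(float),r,np.array(c['t']),np.array(c['intrinsics']),np.array([c['k1'],0,0,0,0.]))[0][:,0]
E
python3 - <<'E'
from h import *
for n in('side','top'):
    im,d=grab(n);save(im,n+'0.png');c=bot.get_calibration(n);print(n,-np.array(c['R']).T@c['t'],np.array(c['R'])[2],c['intrinsics'][0][0],c['k1'])
    for t in ('stand','lamp','ball','pillar','carrier','handle','coin_mid','tray','jar','handpiece','brush','lift','post'):
        try:
            for r in bot.trace(n,t)[:3]:
                m=r['mask'];zz=d[m];v,u=np.nonzero(m);k=zz>0
                P=world(n,np.c_[u,v][k],zz[k]) if k.any() else np.zeros((1,3))
                print(t,round(r['confidence'],2),np.round(r['pixel']),m.sum(),np.round(np.median(P,0),3),np.round(np.percentile(P,2,0),3),np.round(np.percentile(P,98,0),3))
        except Exception as e: print(t,e)
s=bot.observe();print(s)
E
```

```text
side [ 0.39446398 -0.5858016   0.88752635] [ 0.21210906  0.59642926 -0.77413299] 465.1310371368766 0.03357354644841574
stand 0.89 [325. 185.] 6287 [0.672 0.075 0.019] [ 0.528 -0.021  0.004] [0.819 0.194 0.111]
lamp 0.61 [212. 149.] 327 [0.426 0.343 0.015] [ 0.379  0.327 -0.   ] [0.494 0.369 0.021]
lamp 0.58 [354.  90.] 6548 [0.699 0.054 0.338] [ 0.61  -0.029  0.039] [0.799 0.184 0.352]
ball 0.74 [315. 182.] 384 [0.623 0.069 0.071] [0.605 0.04  0.051] [0.637 0.135 0.116]
pillar 0.74 [323. 183.] 6291 [0.674 0.074 0.019] [ 0.528 -0.021  0.004] [0.821 0.194 0.111]
pillar 0.18 [360. 245.] 638 [ 0.657 -0.112  0.063] [ 0.639 -0.124  0.012] [ 0.679 -0.083  0.078]
carrier 0.75 [314. 200.] 2423 [0.611 0.045 0.048] [0.508 0.007 0.042] [0.727 0.098 0.098]
handle 0.68 [310. 199.] 2539 [0.611 0.046 0.048] [0.507 0.006 0.018] [0.729 0.102 0.098]
coin_mid 0.72 [393. 245.] 259 [ 0.75  -0.102  0.008] [ 0.732 -0.119  0.003] [ 0.769 -0.081  0.012]
tray 0.71 [343. 363.] 12124 [ 0.537 -0.301  0.012] [ 0.404 -0.394  0.008] [ 0.675 -0.194  0.016]
tray 0.33 [319. 182.] 379 [0.624 0.061 0.071] [0.607 0.04  0.
[... 2095 characters left out ...]
 -0.426  0.007] [ 0.672 -0.191  0.018]
{'clock': 1.4, 'qpos': array([ 1.0648295 ,  0.52140819, -0.03628425,  1.5995232 ,  0.02120336,
        1.02106346, -0.11278549]), 'qd': array([-0.00118592,  0.00035338,  0.0007874 ,  0.00058233,  0.00096658,
        0.00076929, -0.00033757]), 'joint_efforts': array([-1.15770604e-04, -9.26836109e+01,  1.97804935e+00, -3.70238793e+01,
        1.81422767e-02,  2.08863625e-03,  1.94092217e-05]), 'position': array([ 0.26378079, -0.56659778,  0.23127753]), 'tool_rot': array([-1.01187125,  1.57077659,  2.56544833]), 'force': array([ 0.34424028, -0.45374502, -0.16269144]), 'moment': array([0.00331263, 0.02096721, 0.05024311]), 'grip_width': 0.08575726843338827}
```

View pics/side0.png

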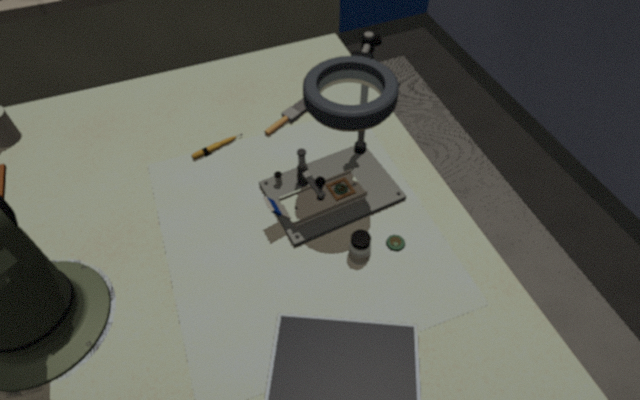

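View pics/top0.png

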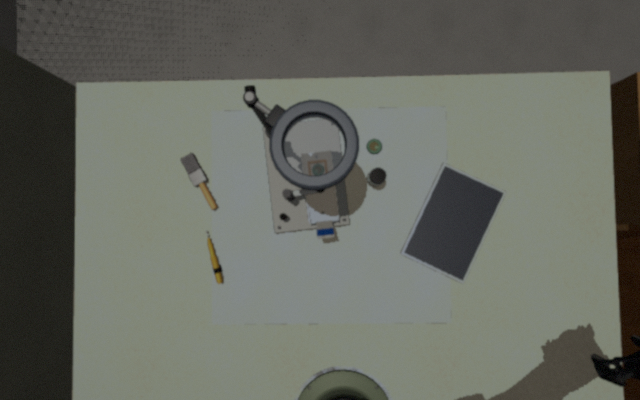

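Side view: ball about (320,182), post cap (301,153), pillar (278,176), handle (275,205). Top view: handle (326,232), post (288,196), pillar (284,217), tray centre (453,222). Next I measure these more finely.

```bash
python3 - <<'E'
from h import *
I={};D={}
for n in('side','top'):
    I[n],D[n]=grab(n)
def box(m,n):
    v,u=np.nonzero(m&(D[n]>0));return world(n,np.c_[u,v],D[n][v,u])
for n in('side','top'):
    m=bot.trace(n,'stand')[0]['mask'];P=box(m,n);P=P[abs(P[:,2]-.018)<.006]
    r=cv2.minAreaRect(P[:,:2].astype(np.float32)*1000);print(n,'stand',r,np.round(cv2.boxPoints(r)).tolist())
    m=[r for r in bot.trace(n,'tray') if r['mask'].sum()>3000][0]['mask'];P=box(m,n);P=P[abs(P[:,2]-.012)<.006];print('tray',cv2.minAreaRect(P[:,:2].astype(np.float32)*1000))
    for r in bot.trace(n,'lamp'):
        P=box(r['mask'],n);P=P[P[:,2]>.335]
        if len(P)>300: print('lamp',cv2.minEnclosingCircle(P[:,:2].astype(np.float32)*1000))
    # blue
    im=I[n].astype(int);b=(im[:,:,2]>im[:,:,0]+30);b[:150]=0;b[:,:240]=0;b[260:]=0;b[:,360:]=0
    P=box(b,n);v,u=np.nonzero(b);print('blue',b.sum(),u.mean(),v.mean(),np.round(np.median(P,0),3),np.round(P.min(0),3),np.round(P.max(0),3))
# dark ball etc crops
a=cv2.resize(I['side'][130:230,250:410],None,fx=5,fy=5,interpolation=cv2.INTER_CUBIC)
a=np.clip(a*1.8,0,255).astype(np.uint8);save(a,'cs.png')
a=cv2.resize(I['top'][140:250,250:390],None,fx=5.4,fy=5.4,interpolation=cv2.INTER_CUBIC)
a=np.clip(a*1.8,0,255).astype(np.uint8);save(a,'ct.png')
E
```

```text
side stand ((673.5433959960938, 92.37232208251953), (301.0986022949219, 214.4881134033203), 6.032891273498535) [[513.0, 183.0], [535.0, -30.0], [835.0, 2.0], [812.0, 215.0]]
tray ((540.6446533203125, -300.11578369140625), (167.45693969726562, 280.7629089355469), 64.15928649902344)
lamp ((729.1292114257812, 89.3658218383789), 135.6462860107422)
blue 65 274.89230769230767 206.8153846153846 [0.517 0.035 0.088] [0.51  0.017 0.077] [0.524 0.06  0.098]
top stand ((659.852783203125, 92.48484802246094), (275.33575439453125, 209.41053771972656), 6.170290470123291) [[512.0, 182.0], [534.0, -26.0], [808.0, 3.0], [785.0, 211.0]]
tray ((533.7859497070312, -310.2884521484375), (192.70584106445312, 282.089599609375), 63.799293518066406)
lamp ((724.7354736328125, 94.70673370361328), 134.16705322265625)
blue 90 324.7888888888889 231.46666666666667 [0.514 0.041 0.089] [0.506 0.02  0.075] [0.523 0.062 0.1  ]
```

View pics/cs.png

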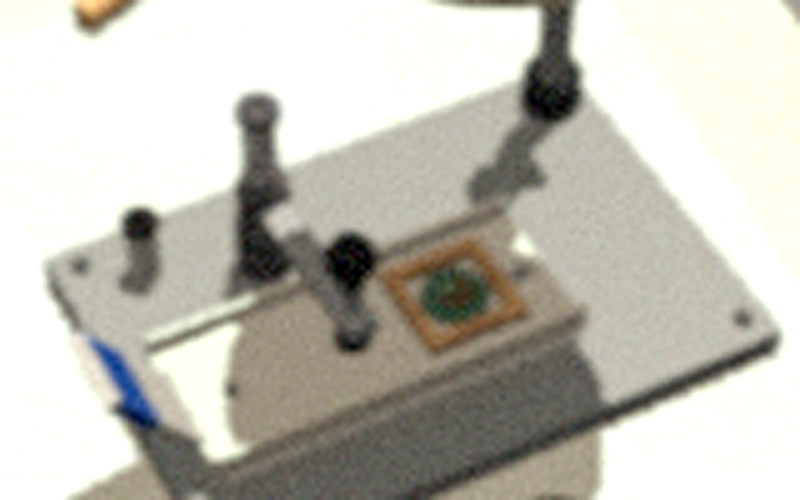

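View pics/ct.png

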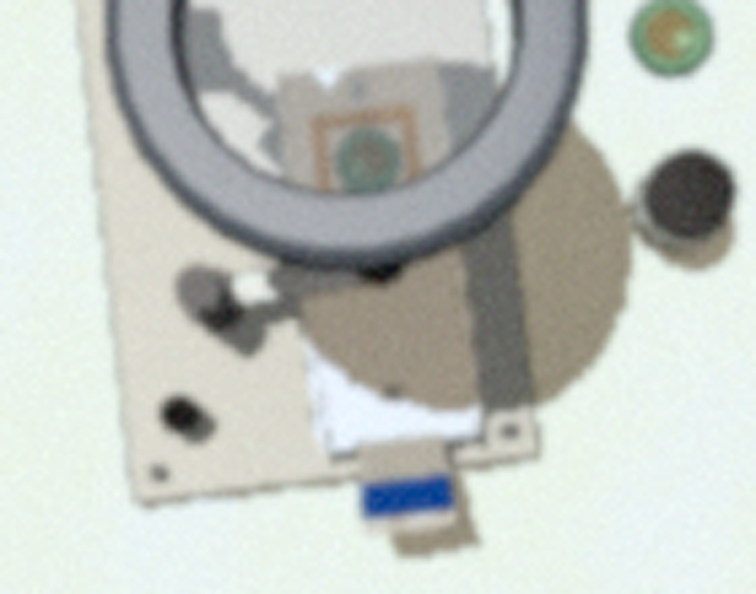

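Side crop: post cap (301.6,151), ball (320.2,181.4), pillar top (278,174.4). Top crop: post cap (287.8,193.7), pillar (283.9,216.9), with the ball hidden by the ring. The base plate gives the stand pose: origin about (0.637,0.053), yaw 6.05°. I'll check that against these points and plan the first move.

```bash
cat >> h.py <<'E'
YAW=np.radians(6.05);ORG=np.array([.6374,.0534,0.]);RS=Ro.from_euler('z',YAW).as_matrix()
def st(p): return ORG+RS@np.array(p,float)
def tool(yaw,lean,jaw):
    """tool pointing down, leaning back to -x of frame yaw; jaw 'y'/'-y' along frame y, or 'x'/'-x' in plane"""
    x=np.array([np.sin(lean),0,-np.cos(lean)]);y=np.array([0,1.,0]) if 'y' in jaw else np.array([np.cos(lean),0,np.sin(lean)])
    if jaw[0]=='-': y=-y
    return Ro.from_euler('z',yaw).as_matrix()@np.c_[x,y,np.cross(x,y)]
def cur():
    s=bot.observe();return np.array(s['position']),Ro.from_euler('xyz',s['tool_rot']).as_matrix(),s
def rows(wps):
    p,R,_=cur();o=[]
    for q,Q in wps:
        d=R.T@(np.array(q)-p)/.4;w=Ro.from_matrix(R.T@Q).as_rotvec()/(2*np.pi);o.append(dict(zip(('x','y','z','wx','wy','wz'),[float(a) for a in np.round(np.r_[d,w],4)])))
    for r in o: print(r)
E
python3 - <<'E'
from h import *
post,pil=tri((301.6,151),(287.8,193.7)),tri((278,174.4),(283.9,216.9));print('post',post,st([-.012,.085,.126]),'pil',pil,st([-.0677,.1072,.056]))
print('ball',atz('side',(320.2,181.4),.104),st([-.012,0,.104]));print('handle',tri((274.9,206.8),(324.8,231.5)),st([-.122,0,.082]))
print('ring',st([.06,0,.35]))
p,R,s=cur();print(np.round(R,2),s['qpos'])
for j in('y','-y','x','-x'):
    Q=tool(YAW,np.radians(35),j);w=Ro.from_matrix(R.T@Q).as_rotvec(True);print(j,w)
E
```

```text
post (array([0.6129841 , 0.13151655, 0.13259817]), np.float64(0.004421623838466224)) [0.61650815 0.13666182 0.126     ] pil (array([0.5561738 , 0.14958472, 0.05775683]), np.float64(0.003843896089390444)) [0.55877858 0.1528676  0.056     ]
ball [0.63014031 0.05324706 0.104     ] [0.62546684 0.05213524 0.104     ]
handle (array([0.51624827, 0.04111098, 0.07990303]), np.float64(0.003614106261220607)) [0.5160795  0.04054165 0.082     ]
ring [0.69706582 0.05972378 0.35      ]
[[ 0.    0.42 -0.91]
 [ 0.   -0.91 -0.42]
 [-1.   -0.   -0.  ]] [ 1.0647711   0.52140465 -0.0363088   1.59948989  0.02120077  1.02108849
 -0.11278518]
y [-154.27385671   -8.10546376   48.64204363]
-y [18.32552864 34.67718656  5.77843072]
x [-68.73859976  21.67271773  30.33982427]
-x [105.05436722  33.12366873 -23.66130786]
```

```bash
python3 - <<'E'
from h import *
from scipy.optimize import least_squares
im,d=grab('side');c=bot.get_calibration('side');cam=-np.array(c['R']).T@c['t']
v,u=np.mgrid[172:192,310:331];v=v.ravel();u=u.ravel();k=d[v,u]>0;P=world('side',np.c_[u,v][k],d[v,u][k])
x0=st([-.012,0,.104]);S=P[np.linalg.norm(P-x0,axis=1)<.017]
f=least_squares(lambda c:np.linalg.norm(S-c,axis=1)-.0125,x0,loss='soft_l1',f_scale=.002);print(len(S),f.x,x0,np.sqrt(f.fun**2).mean())
v,u=np.mgrid[140:165,290:315];v=v.ravel();u=u.ravel();k=d[v,u]>0;P=world('side',np.c_[u,v][k],d[v,u][k]);T=P[P[:,2]>.119];print('cap',len(T),T.mean(0),np.ptp(T,0))
p,R,s=cur();Q=tool(YAW,np.radians(35),'-y');g=st([-.012,0,.104])+np.array([.002,0,0])
tgt=g-.11*Q[:,0];print(g,tgt)
w=Ro.from_matrix(R.T@Q).as_rotvec();L=[]
for i in range(1,12):
    a=min(i/11,1);q=p+(tgt-p)*a;q[2]+=.09*np.sin(np.pi*a);L.append((q,R@Ro.from_rotvec(w*a).as_matrix()))
rows(L+[(tgt,Q)])
E
```

```text
104 [0.63001348 0.0530209  0.10362206] [0.62546684 0.05213524 0.104     ] 0.001123759918504801
cap 64 [0.61581947 0.13492491 0.1258553 ] [0.01984649 0.02608062 0.00934472]
[0.62746684 0.05213524 0.104     ] [0.56472484 0.04548543 0.19410672]
{'x': -0.0549, 'y': -0.0972, 'z': -0.1207, 'wx': 0.0046, 'wy': 0.0088, 'wz': 0.0015}
{'x': -0.1047, 'y': -0.1945, 'z': -0.2414, 'wx': 0.0093, 'wy': 0.0175, 'wz': 0.0029}
{'x': -0.1447, 'y': -0.2917, 'z': -0.3622, 'wx': 0.0139, 'wy': 0.0263, 'wz': 0.0044}
{'x': -0.1709, 'y': -0.389, 'z': -0.4829, 'wx': 0.0185, 'wy': 0.035, 'wz': 0.0058}
{'x': -0.1804, 'y': -0.4862, 'z': -0.6036, 'wx': 0.0231, 'wy': 0.0438, 'wz': 0.0073}
{'x': -0.172, 'y': -0.5834, 'z': -0.7243, 'wx': 0.0278, 'wy': 0.0525, 'wz': 0.0088}
{'x': -0.1455, 'y': -0.6807, 'z': -0.8451, 'wx': 0.0324, 'wy': 0.0613, 'wz': 0.0102}
{'x': -0.1024, 'y': -0.7779, 'z': -0.9658, 'wx': 0.037, 'wy': 0.0701, 'wz': 0.0117}
{'x': -0.0456, 'y': -0.8751, 'z': -1.0865, 'wx': 0.0416, 'wy': 0.0788, 'wz': 0.0131}
{'x': 0.0211, 'y': -0.9724, 'z': -1.2072, 'wx': 0.0463, 'wy': 0.0876, 'wz': 0.0146}
{'x': 0.093, 'y': -1.0696, 'z': -1.3279, 'wx': 0.0509, 'wy': 0.0963, 'wz': 0.0161}
{'x': 0.093, 'y': -1.0696, 'z': -1.3279, 'wx': 0.0509, 'wy': 0.0963, 'wz': 0.0161}
```

servo_tool(targets=[{"x":-0.06,"y":-0.1,"z":-0.12,"wx":0.005,"wy":0.009,"wz":0.0015},{"x":-0.11,"y":-0.2,"z":-0.24,"wx":0.01,"wy":0.018,"wz":0.003},{"x":-0.15,"y":-0.29,"z":-0.36,"wx":0.014,"wy":0.026,"wz":0.0045},{"x":-0.17,"y":-0.39,"z":-0.48,"wx":0.0185,"wy":0.035,"wz":0.006},{"x":-0.18,"y":-0.49,"z":-0.6,"wx":0.023,"wy":0.044,"wz":0.007},{"x":-0.18,"y":-0.58,"z":-0.72,"wx":0.028,"wy":0.0525,"wz":0.009},{"x":-0.17,"y":-0.68,"z":-0.845,"wx":0.032,"wy":0.061,"wz":0.01},{"x":-0.15,"y":-0.73,"z":-0.92,"wx":0.035,"wy":0.066,"wz":0.011},{"x":-0.15,"y":-0.73,"z":-0.92,"wx":0.035,"wy":0.066,"wz":0.011}], grip=1)

```text
clock: 2.98
position: [0.4746, -0.1438, 0.2911]
tool_rot: [3.089, 1.151, 0.164]
force: [-0.2, -1.1, -0.1]
grip_width: 0.0856
```

```bash
python3 - <<'E'
from h import *
p,R,s=cur();print(p,s['qpos'],s['clock'])
Q=tool(YAW,np.radians(35),'-y');g=np.array([.630,.053,.104])
rows([(g-.11*Q[:,0],Q),(g-.05*Q[:,0],Q),(g+.02*Q[:,0],Q)])
E
```

```text
[ 0.47461505 -0.14377717  0.29105795] [ 0.61681781  0.09657413 -0.34445958  2.13378753 -0.27615506  0.55183643
 -0.86514971] 2.975
{'x': 0.3461, 'y': -0.421, 'z': -0.2031, 'wx': 0.0164, 'wy': 0.0303, 'wz': 0.0054}
{'x': 0.4933, 'y': -0.4145, 'z': -0.2312, 'wx': 0.0164, 'wy': 0.0303, 'wz': 0.0054}
{'x': 0.665, 'y': -0.407, 'z': -0.2639, 'wx': 0.0164, 'wy': 0.0303, 'wz': 0.0054}
```

servo_tool(targets=[{"x":0.08,"y":-0.1,"z":-0.05,"wx":0.004,"wy":0.008,"wz":0.0015},{"x":0.17,"y":-0.21,"z":-0.1,"wx":0.008,"wy":0.015,"wz":0.003},{"x":0.26,"y":-0.32,"z":-0.15,"wx":0.012,"wy":0.023,"wz":0.004},{"x":0.346,"y":-0.42,"z":-0.203,"wx":0.0164,"wy":0.0303,"wz":0.0054},{"x":0.346,"y":-0.42,"z":-0.203,"wx":0.0164,"wy":0.0303,"wz":0.0054},{"x":0.346,"y":-0.42,"z":-0.203,"wx":0.0164,"wy":0.0303,"wz":0.0054}])

```text
clock: 3.72
position: [0.5505, -0.0108, 0.2294]
tool_rot: [3.107, 1.012, 0.077]
force: [0.1, -0.7, -0.6]
grip_width: 0.0857
```

```bash
python3 - <<'E'
from h import *
p,R,s=cur();print(p,s['qpos'],s['clock'],s['force'])
Q=tool(YAW,np.radians(35),'-y');g=np.array([.630,.053,.104])
rows([(g-.11*Q[:,0],Q),(g-.05*Q[:,0],Q),(g+.02*Q[:,0],Q)])
im,d=grab('side');
a=cv2.resize(im[100:260,200:440],None,fx=3.3,fy=3.3,interpolation=cv2.INTER_CUBIC);save(np.clip(a*1.8,0,255).astype(np.uint8),'pre.png')
E
```

```text
[ 0.55050353 -0.01078879  0.22942298] [ 0.31967621  0.23975587 -0.47366346  2.24122579  0.80208075  0.17648225
 -2.32766683] 3.725 [ 0.14928788 -0.71908536 -0.59835144]
{'x': 0.1028, 'y': -0.1392, 'z': -0.0027, 'wx': 0.0018, 'wy': 0.0083, 'wz': -0.0024}
{'x': 0.2526, 'y': -0.1414, 'z': -0.0106, 'wx': 0.0018, 'wy': 0.0083, 'wz': -0.0024}
{'x': 0.4274, 'y': -0.1439, 'z': -0.0197, 'wx': 0.0018, 'wy': 0.0083, 'wz': -0.0024}
```

View pics/pre.png

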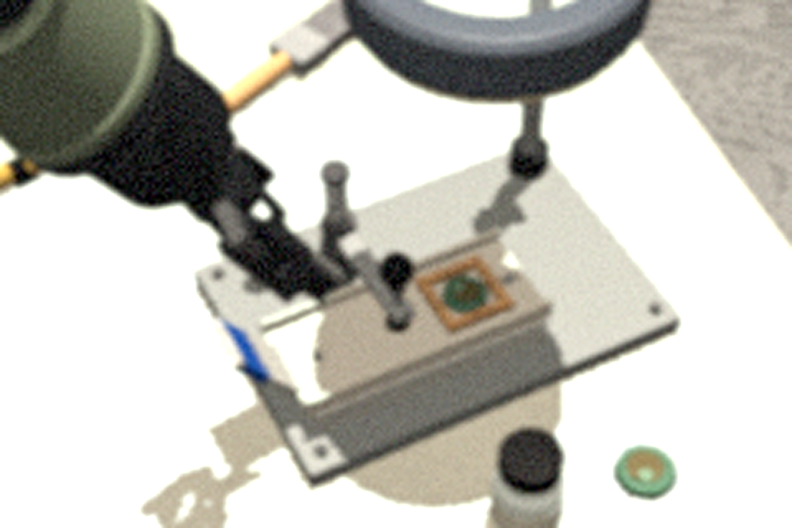

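The picture shows the arm left of the ball, near a wrist limit (q6 0.18). I'll fit a simple kinematic model to the observed poses, to choose the jaw direction with joint room.

```bash
cat > kin.py <<'E'
from h import *
import itertools
from scipy.optimize import least_squares
q=lambda a,x:Ro.from_euler(a,x).as_matrix()
def fk(j,s,L):
    d,a,b,c,e,f=L;R=q('z',s[0]*j[0])@q('y',j[1]);p=np.array([0,0,d])
    R=R@q('z',s[1]*j[2]);p=p+R@[e,0,a];R=R@q('y',j[3]);p=p+R@[f,0,b];R=R@q('z',s[2]*j[4])@q('y',j[5]);p=p+R@[0,0,c]
    R=R@q('z',s[3]*j[6]);return p,R
E
python3 - <<'E'
from kin import *
J=np.array([[1.06483,.52141,-.03628,1.59952,.0212,1.02106,-.11279],[.61682,.09657,-.34446,2.13379,-.27616,.55184,-.86515],[.31967621,.23975587,-.47366346,2.24122579,.80208075,.17648225,-2.32766683]])
P=np.array([[.26378,-.5666,.23128],[.474615,-.143777,.291058],[.55050353,-.01078879,.22942298]])
E=[[-1.01187125,1.57077659,2.56544833],[3.089,1.151,.164],[3.107,1.012,.077]]
RR=[Ro.from_euler('xyz',e).as_matrix() for e in E]
best=[]
for s in itertools.product((1,-1),repeat=4):
    F=[fk(j,s,[.3,.4,.4,.3,0,0])[1] for j in J];
    M=[f.T@r for f,r in zip(F,RR)];err=max(Ro.from_matrix(M[0].T@m).magnitude() for m in M)
    best.append((err,s,M[0]))
best.sort(key=lambda b:b[0]);
for b in best[:3]:
    s=b[1]
    f=least_squares(lambda L:np.ravel([fk(j,s,L)[0]-p for j,p in zip(J,P)]),[.35,.4,.4,.3,0,0]);print(b[0],s,f.x,abs(f.fun).max());print(np.round(b[2],2))
print(cur()[2]['qpos'])
E
```

```text
0.00044807644171065275 (-1, -1, -1, -1) [-0.21852748  0.52110842  0.18364039  0.09388215  0.08173222 -0.26543244] 0.048074240951857805
[[ 0. -1. -0.]
 [-0.  0. -1.]
 [ 1.  0. -0.]]
0.6760647641982384 (1, 1, 1, 1) [ 1.94251777 -0.76804609 -0.02646674  1.21362144 -0.03563305 -0.16377856] 0.43542459829738045
[[-0.    0.64  0.77]
 [ 0.   -0.77  0.64]
 [ 1.    0.    0.  ]]
0.8979941578410228 (-1, 1, -1, -1) [-1.66939322  0.92647008 -0.33580587 -0.29202459  0.07767018 -0.77249686] 0.30793304807775934
[[ 0.   -1.   -0.06]
 [ 0.04  0.06 -1.  ]
 [ 1.    0.    0.04]]
[ 0.31371383  0.24176261 -0.47416687  2.23979767  0.81509349  0.17450437
 -2.34897403]
```

```bash
python3 - <<'E'
from h import *
g=np.array([.630,.053,.104])
for l in(22,30):
    Q=tool(YAW,np.radians(l),'-y');rows([(g-.13*Q[:,0]-[.0,0,0],Q),(g-.09*Q[:,0],Q)])
E
```

```text
{'x': 0.0559, 'y': -0.129, 'z': -0.0686, 'wx': 0.001, 'wy': -0.0283, 'wz': -0.0019}
{'x': 0.1543, 'y': -0.1302, 'z': -0.0509, 'wx': 0.001, 'wy': -0.0283, 'wz': -0.0019}
{'x': 0.051, 'y': -0.1293, 'z': -0.0235, 'wx': 0.0011, 'wy': -0.006, 'wz': -0.0018}
{'x': 0.151, 'y': -0.1304, 'z': -0.0197, 'wx': 0.0011, 'wy': -0.006, 'wz': -0.0018}
```

```bash
python3 - <<'E'
from h import *
Q=tool(YAW,np.radians(25),'-y');rows([((.54,.045,.22),Q)])
E
```

```text
{'x': 0.01, 'y': -0.133, 'z': 0.0256, 'wx': 0.001, 'wy': -0.0199, 'wz': -0.0018}
```

servo_tool(targets=[{"x":0.0,"y":0.0,"z":0.025,"wx":0.0,"wy":-0.02,"wz":0.0},{"x":0.005,"y":-0.06,"z":0.025,"wx":0.001,"wy":-0.02,"wz":-0.002},{"x":0.01,"y":-0.133,"z":0.025,"wx":0.001,"wy":-0.02,"wz":-0.002},{"x":0.01,"y":-0.133,"z":0.025,"wx":0.001,"wy":-0.02,"wz":-0.002},{"x":0.01,"y":-0.133,"z":0.025,"wx":0.001,"wy":-0.02,"wz":-0.002}])

```text
clock: 4.4
position: [0.5403, 0.0441, 0.2202]
tool_rot: [-3.141, 1.135, 0.106]
force: [-0.4, -0.6, -0.6]
grip_width: 0.0853
```

```bash
python3 - <<'E'
from kin import *
J=[[1.06483,.52141,-.03628,1.59952,.0212,1.02106,-.11279],[.61682,.09657,-.34446,2.13379,-.27616,.55184,-.86515],[.31967621,.23975587,-.47366346,2.24122579,.80208075,.17648225,-2.32766683]]
P=[[.26378,-.5666,.23128],[.474615,-.143777,.291058],[.55050353,-.01078879,.22942298]]
p,R,s=cur();print(p,s['tool_rot'],np.round(s['qpos'],3));J.append(s['qpos']);P.append(p);J=np.array(J);P=np.array(P)
np.savez('samp.npz',J=J,P=P)
A=[];B=[]
for j,p in zip(J,P):
    R1=q('z',-j[0])@q('y',j[1])@q('z',-j[2]);R2=R1@q('y',j[3]);R3=R2@q('z',-j[4])@q('y',j[5])
    A.append(np.c_[np.array([0,0,1.]),R1,R2,R3]);B.append(p)
A=np.vstack(A);B=np.hstack(B)
for cols in ([0,3,6,9],[0,1,3,4,6,9],[0,2,3,5,6,9],[0,1,3,4,6,7,9],list(range(10))):
    x,r,k,sv=np.linalg.lstsq(A[:,cols],B,rcond=None);print(cols,np.round(x,4),abs(A[:,cols]@x-B).max(),sv[-1])
E
```

```text
[0.54029773 0.04407435 0.22019018] [-3.14148946  1.13510957  0.10563614] [ 0.319  0.284 -0.634  2.167  0.665  0.379 -2.302]
[0, 3, 6, 9] [0.1427 0.6718 0.3598 0.3279] 0.058363320001589836 0.24985482254596447
[0, 1, 3, 4, 6, 9] [-0.2181  0.0537  0.5633 -0.2491  0.1974  0.1235] 0.04754539603423491 0.10080160323139715
[0, 2, 3, 5, 6, 9] [ 0.3005 -0.0282  0.5342 -0.0282  0.4161  0.3124] 0.0037414412682165166 1.277650253814025e-16
[0, 1, 3, 4, 6, 7, 9] [-0.1278  0.1621  0.4909 -0.2033  0.2234  0.0579  0.0455] 0.04874903083567256 0.10059042819191409
[0, 1, 2, 3, 4, 5, 6, 7, 8, 9] [ 0.3451 -0.0021 -0.0287  0.5365  0.0267 -0.0287  0.4355  0.0012 -0.0017
  0.3286] 0.0021764683969739407 1.0205765373092688e-16
```

```bash
cat >> kin.py <<'E'
X=[0.3451,-.0021,-.0287,.5365,.0267,-.0287,.4355,.0012,-.0017,.3286]
LO=np.array([-2.91,-.3,-1.5,.17,-1.26,.16,-2.52]);HI=np.array([2.91,2.13,1.42,2.43,4.41,1.93,2.52])
C=np.array([[0,-1,0],[0,0,-1],[1,0,0.]])
def fk2(j):
    R1=q('z',-j[0])@q('y',j[1])@q('z',-j[2]);R2=R1@q('y',j[3]);R3=R2@q('z',-j[4])@q('y',j[5])
    return np.c_[np.array([0,0,1.]),R1,R2,R3]@X,R3@q('z',-j[6])@C
def ik(p,Q,j0,wt=.01):
    def f(j):
        a,R=fk2(j);return np.r_[(a-p)*10,Ro.from_matrix(R.T@Q).as_rotvec()*3,wt*(j-j0)]
    r=least_squares(f,np.clip(j0,LO+.01,HI-.01),bounds=(LO,HI));a,R=fk2(r.x);return r.x,np.linalg.norm(a-p),Ro.from_matrix(R.T@Q).magnitude(),np.minimum(r.x-LO,HI-r.x)
E
python3 - <<'E'
from kin import *
np.set_printoptions(precision=2,suppress=True)
j0=bot.observe()['qpos'];g=np.array([.630,.053,.104]);par=st([-.091,.116,.104])
seeds=[j0,np.array([.0,.5,0,1.7,0,.3,-1.5]),np.array([.0,.5,0,1.7,0,.3,1.5]),np.array([.0,.5,0,1.7,3,.3,1.5]),np.array([.0,.5,0,1.7,3,.3,-1.5])]
for l in(28,35):
  for jw in('-y','y'):
    Q=tool(YAW,np.radians(l),jw)
    for i,s in enumerate(seeds):
        o=[l,jw,i]
        for nm,t in(('pre',g-.09*Q[:,0]),('ball',g+.02*Q[:,0]),('lift',g+.02*Q[:,0]+[0,0,.018]),('park',par+.02*Q[:,0])):
            s,ep,er,m=ik(t,Q,s,.003);o.append((nm,round(ep*1000),round(er,2),round(m.min(),2)))
            if nm in('ball','park'):o.append(s)
        if o[3][1]<8: print(*o)
E
```

```text
28 -y 0 ('pre', 0, 0.0, np.float64(0.0)) ('ball', 8, 0.06, np.float64(0.0)) [-0.05  0.62 -0.18  2.    0.92  0.16 -2.52] ('lift', 5, 0.04, np.float64(0.0)) ('park', 17, 0.12, np.float64(0.0)) [-0.58  0.56  0.13  2.11  0.59  0.16 -2.52]
28 -y 1 ('pre', 0, 0.0, np.float64(0.0)) ('ball', 8, 0.06, np.float64(0.0)) [-0.05  0.62 -0.18  2.    0.92  0.16 -2.52] ('lift', 5, 0.04, np.float64(0.0)) ('park', 17, 0.12, np.float64(0.0)) [-0.58  0.56  0.13  2.11  0.59  0.16 -2.52]
28 -y 2 ('pre', 0, 0.0, np.float64(0.08)) ('ball', 6, 0.05, np.float64(0.0)) [-0.43  0.67  0.32  2.   -1.26  0.16 -0.46] ('lift', 4, 0.03, np.float64(0.0)) ('park', 13, 0.09, np.float64(0.0)) [-0.9   0.67  0.55  2.13 -1.26  0.16 -0.76]
28 -y 4 ('pre', 0, 0.0, np.float64(0.0)) ('ball', 8, 0.06, np.float64(0.0)) [-0.05  0.62 -0.18  2.    0.92  0.16 -2.52] ('lift', 5, 0.04, np.float64(0.0)) ('park', 17, 0.12, np.float64(0.0)) [-0.58  0.56  0.13  2.11  0.59  0.16 -2.52]
28 y 2 ('pre', 0, 0.0, np.float64(0.0)) ('ball', 0, 0.0, np.float64(0.11)) [ 0.12  0.64 -0.42  2.06  1.64  0.27 -0.06] ('lift', 0, 0.0, np.float64(0.11)) ('par
[... 772 characters left out ...]

35 y 2 ('pre', 0, 0.0, np.float64(0.18)) ('ball', 0, 0.0, np.float64(0.29)) [ 0.44  0.77 -0.84  2.14  2.02  0.57 -0.29] ('lift', 0, 0.0, np.float64(0.3)) ('park', 0, 0.0, np.float64(0.13)) [ 0.22  0.76 -0.96  2.3   2.    0.84 -0.57]
35 y 3 ('pre', 0, 0.0, np.float64(0.12)) ('ball', 0, 0.0, np.float64(0.28)) [ 0.27  0.69 -0.61  2.14  2.14  0.44 -0.49] ('lift', 0, 0.0, np.float64(0.24)) ('park', 0, 0.0, np.float64(0.13)) [ 0.05  0.67 -0.72  2.3   2.06  0.7  -0.71]
35 y 4 ('pre', 0, 0.0, np.float64(0.0)) ('ball', 0, 0.0, np.float64(0.15)) [ 0.03  0.65 -0.29  2.14  2.44  0.31 -0.87] ('lift', 0, 0.0, np.float64(0.11)) ('park', 0, 0.0, np.float64(0.13)) [-0.24  0.61 -0.35  2.3   2.24  0.52 -0.98]
```

servo_tool(targets=[{"wx":-0.028},{"wx":-0.056},{"wx":-0.084},{"wx":-0.112},{"wx":-0.14},{"wx":-0.168},{"wx":-0.196},{"wx":-0.224},{"wx":-0.24},{"wx":-0.24}])

```text
$.targets[0]: bad value
```

servo_tool(targets=[{"wx":-0.028},{"wx":-0.056},{"wx":-0.084},{"wx":-0.112},{"wx":-0.14},{"wx":-0.168},{"wx":-0.196},{"wx":-0.224},{"wx":-0.25},{"wx":-0.25}])

```text
$.targets[0]: bad value
```

```bash
python3 - <<'E'
from kin import *
np.set_printoptions(precision=3,suppress=True)
p,R,s=cur();a,F=fk2(s['qpos']);print(p,s['qpos'],s['clock'],a-p,Ro.from_matrix(F.T@R).magnitude());print(R)
g=np.array([.630,.053,.104])
for l in (35,):
    Q=tool(YAW,np.radians(l),'y');rows([(g-.10*Q[:,0],Q),(g-.05*Q[:,0],Q),(g+.02*Q[:,0],Q)])
E
```

```text
[0.54  0.044 0.22 ] [ 0.319  0.284 -0.634  2.167  0.665  0.379 -2.302] 4.4 [ 0.002  0.    -0.001] 7.044538080221478e-16
[[ 0.42   0.105 -0.902]
 [ 0.044 -0.994 -0.095]
 [-0.907 -0.    -0.422]]
{'x': 0.1123, 'y': 0.0014, 'z': -0.0381, 'wx': 0.4981, 'wy': 0.0, 'wz': -0.0437}
{'x': 0.2354, 'y': 0.0014, 'z': -0.0599, 'wx': 0.4981, 'wy': 0.0, 'wz': -0.0437}
{'x': 0.4077, 'y': 0.0014, 'z': -0.0904, 'wx': 0.4981, 'wy': 0.0, 'wz': -0.0437}
```

All six numbers are needed in every row.

servo_tool(targets=[{"x":0,"y":0,"z":0,"wx":-0.028,"wy":0,"wz":0},{"x":0,"y":0,"z":0,"wx":-0.056,"wy":0,"wz":0},{"x":0,"y":0,"z":0,"wx":-0.084,"wy":0,"wz":0},{"x":0,"y":0,"z":0,"wx":-0.112,"wy":0,"wz":0},{"x":0,"y":0,"z":0,"wx":-0.14,"wy":0,"wz":0},{"x":0,"y":0,"z":0,"wx":-0.168,"wy":0,"wz":0},{"x":0,"y":0,"z":0,"wx":-0.196,"wy":0,"wz":0},{"x":0,"y":0,"z":0,"wx":-0.224,"wy":0,"wz":0},{"x":0,"y":0,"z":0,"wx":-0.24,"wy":0,"wz":0},{"x":0,"y":0,"z":0,"wx":-0.24,"wy":0,"wz":0}])

```text
clock: 5.65
position: [0.5404, 0.0428, 0.2201]
tool_rot: [1.634, 1.136, 0.103]
force: [-0.1, 0.3, -1.1]
grip_width: 0.0859
```

servo_tool(targets=[{"x":0,"y":0,"z":0,"wx":-0.028,"wy":0,"wz":0},{"x":0,"y":0,"z":0,"wx":-0.056,"wy":0,"wz":0},{"x":0,"y":0,"z":0,"wx":-0.084,"wy":0,"wz":0},{"x":0,"y":0,"z":0,"wx":-0.112,"wy":0,"wz":0},{"x":0,"y":0,"z":0,"wx":-0.14,"wy":0,"wz":0},{"x":0,"y":0,"z":0,"wx":-0.168,"wy":0,"wz":0},{"x":0,"y":0,"z":0,"wx":-0.196,"wy":0,"wz":0},{"x":0,"y":0,"z":0,"wx":-0.224,"wy":0,"wz":0},{"x":0,"y":0,"z":0,"wx":-0.25,"wy":0,"wz":0},{"x":0,"y":0,"z":0,"wx":-0.25,"wy":0,"wz":0}])

```text
clock: 6.9
position: [0.5403, 0.0422, 0.2199]
tool_rot: [0.066, 1.136, 0.103]
force: [0.3, 0.4, 0.5]
grip_width: 0.0852
```

```bash
python3 - <<'E'
from kin import *
np.set_printoptions(precision=3,suppress=True)
p,R,s=cur();a,F=fk2(s['qpos']);print(p,s['qpos'],s['clock'],a-p);print(R)
g=np.array([.630,.053,.104])
for l in (35,):
    Q=tool(YAW,np.radians(l),'y');rows([(g-.10*Q[:,0],Q),(g-.05*Q[:,0],Q),(g+.02*Q[:,0],Q)])
E
```

```text
[0.54  0.042 0.22 ] [ 0.792  0.506 -1.287  2.15   1.098  0.668  0.412] 6.9 [ 0.012  0.004 -0.005]
[[ 0.419 -0.043  0.907]
 [ 0.043  0.999  0.027]
 [-0.907  0.028  0.42 ]]
{'x': 0.1117, 'y': 0.0061, 'z': 0.0387, 'wx': -0.0109, 'wy': -0.028, 'wz': 0.0011}
{'x': 0.2347, 'y': 0.0078, 'z': 0.0606, 'wx': -0.0109, 'wy': -0.028, 'wz': 0.0011}
{'x': 0.407, 'y': 0.0101, 'z': 0.0912, 'wx': -0.0109, 'wy': -0.028, 'wz': 0.0011}
```

servo_tool(targets=[{"x":0,"y":0,"z":0,"wx":-0.005,"wy":-0.014,"wz":0.0005},{"x":0.03,"y":0.003,"z":0.02,"wx":-0.011,"wy":-0.028,"wz":0.001},{"x":0.07,"y":0.005,"z":0.035,"wx":-0.011,"wy":-0.028,"wz":0.001},{"x":0.112,"y":0.006,"z":0.039,"wx":-0.011,"wy":-0.028,"wz":0.001},{"x":0.112,"y":0.006,"z":0.039,"wx":-0.011,"wy":-0.028,"wz":0.001},{"x":0.112,"y":0.006,"z":0.039,"wx":-0.011,"wy":-0.028,"wz":0.001}])

```text
clock: 7.65
position: [0.5729, 0.0469, 0.1862]
tool_rot: [0.0, 0.96, 0.104]
force: [-0.6, -1.1, 0.6]
grip_width: 0.0855
```

```bash
cat >> kin.py <<'E'
def track(j,wps,n=8):
    """simulate least-change IK along waypoints, print joints"""
    p,R=fk2(j)
    for t,Q in wps:
        w=Ro.from_matrix(R.T@Q).as_rotvec()
        for i in range(1,n+1):
            j,ep,er,m=ik(p+(t-p)*i/n,R@Ro.from_rotvec(w*i/n).as_matrix(),j,.002)
        print('  track',np.round(j,2),'err',round(ep*1000,1),round(er,3),'margin',round(m.min(),2));p,R=t,Q
    return j
E
python3 - <<'E'
from kin import *
np.set_printoptions(precision=3,suppress=True)
p,R,s=cur();print(p,s['qpos'],s['clock']);print(R)
g=np.array([.630,.053,.104]);par=st([-.091,.116,.104])
Q=tool(YAW,np.radians(35),'y');rows([(g-.10*Q[:,0],Q),(g-.05*Q[:,0],Q),(g-.02*Q[:,0],Q),(g+.02*Q[:,0],Q)])
track(s['qpos'],[(g+.02*Q[:,0],Q),(g+.02*Q[:,0]+[0,0,.018],Q),(st([-.097,.085,.12])+.02*Q[:,0],Q),(par+.02*Q[:,0],Q)])
im,d=grab('side');
a=cv2.resize(im[100:260,200:440],None,fx=3.3,fy=3.3,interpolation=cv2.INTER_CUBIC);save(np.clip(a*1.8,0,255).astype(np.uint8),'pre2.png')
E
```

```text
[0.573 0.047 0.186] [ 0.662  0.553 -1.128  2.25   1.687  0.571 -0.065] 7.65
[[ 0.57  -0.104  0.815]
 [ 0.06   0.995  0.085]
 [-0.819  0.     0.573]]
{'x': 0.0007, 'y': 0.0002, 'z': -0.0003, 'wx': -0.0002, 'wy': -0.0001, 'wz': 0.0001}
{'x': 0.1257, 'y': 0.0003, 'z': -0.0002, 'wx': -0.0002, 'wy': -0.0001, 'wz': 0.0001}
{'x': 0.2007, 'y': 0.0004, 'z': -0.0002, 'wx': -0.0002, 'wy': -0.0001, 'wz': 0.0001}
{'x': 0.3007, 'y': 0.0005, 'z': -0.0001, 'wx': -0.0002, 'wy': -0.0001, 'wz': 0.0001}
  track [ 0.56  0.85 -1.03  2.13  1.96  0.7  -0.15] err 0.0 0.0 margin 0.3
  track [ 0.57  0.81 -1.04  2.13  1.9   0.68 -0.12] err 0.0 0.0 margin 0.3
  track [ 0.43  0.8  -1.15  2.33  1.95  0.91 -0.42] err 0.0 0.0 margin 0.1
  track [ 0.34  0.86 -1.14  2.3   1.96  0.97 -0.46] err 0.0 0.0 margin 0.13
```

View pics/pre2.png

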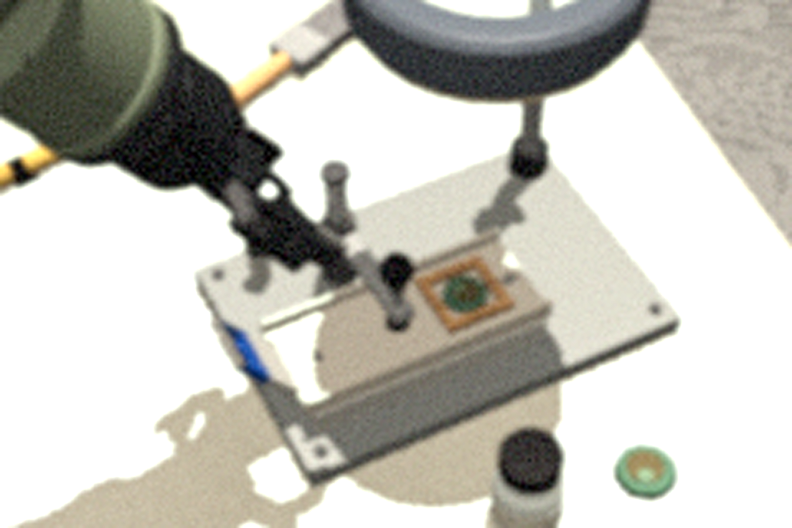

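The gripper is lined up on the ball, which still stands at about (320,181). I advance and close gently.

servo_tool(targets=[{"x":0.06,"y":0,"z":0,"wx":0,"wy":0,"wz":0},{"x":0.12,"y":0,"z":0,"wx":0,"wy":0,"wz":0},{"x":0.18,"y":0,"z":0,"wx":0,"wy":0,"wz":0},{"x":0.24,"y":0,"z":0,"wx":0,"wy":0,"wz":0},{"x":0.28,"y":0,"z":0,"wx":0,"wy":0,"wz":0},{"x":0.3,"y":0,"z":0,"wx":0,"wy":0,"wz":0},{"x":0.3,"y":0,"z":0,"wx":0,"wy":0,"wz":0},{"x":0.3,"y":0,"z":0,"wx":0,"wy":0,"wz":0}])

```text
clock: 8.7
position: [0.6414, 0.0539, 0.0888]
tool_rot: [-0.001, 0.959, 0.103]
force: [0.3, 0.4, -0.0]
grip_width: 0.0853
```

servo_tool(targets=[{"x":0,"y":0,"z":0,"wx":0,"wy":0,"wz":0},{"x":0,"y":0,"z":0,"wx":0,"wy":0,"wz":0},{"x":0,"y":0,"z":0,"wx":0,"wy":0,"wz":0},{"x":0,"y":0,"z":0,"wx":0,"wy":0,"wz":0},{"x":0,"y":0,"z":0,"wx":0,"wy":0,"wz":0},{"x":0,"y":0,"z":0,"wx":0,"wy":0,"wz":0}], grip=-1, squeeze=60)

```text
clock: 9.45
position: [0.6413, 0.0551, 0.0893]
tool_rot: [0.001, 0.959, 0.107]
force: [-2.2, 4.3, 5.0]
grip_width: 0.0219
```

```bash
python3 - <<'E'
from kin import *
np.set_printoptions(precision=3,suppress=True)
p,R,s=cur();print(p,s['qpos'],s['clock'],s['force'],s['moment'],s['grip_width'],p-.02*R[:,0]);print(R)
c=p;d=p-.02*R[:,0]
rows([(p+[0,0,.006],R),(p+[0,0,.012],R),(p+[0,0,.018],R)])
im,dd=grab('side');
a=cv2.resize(im[130:230,250:410],None,fx=4.5,fy=4.5,interpolation=cv2.INTER_CUBIC);save(np.clip(a*1.8,0,255).astype(np.uint8),'grip.png')
E
```

```text
[0.641 0.055 0.089] [ 0.537  0.851 -1.021  2.137  1.965  0.712 -0.176] 9.45 [-2.185  4.313  4.969] [0.696 0.445 0.515] 0.021891513212215233 [0.63  0.054 0.106]
[[ 0.571 -0.106  0.814]
 [ 0.061  0.994  0.086]
 [-0.818  0.001  0.575]]
{'x': -0.0123, 'y': 0.0, 'z': 0.0086, 'wx': 0.0, 'wy': 0.0, 'wz': 0.0}
{'x': -0.0246, 'y': 0.0, 'z': 0.0172, 'wx': 0.0, 'wy': 0.0, 'wz': 0.0}
{'x': -0.0368, 'y': 0.0, 'z': 0.0259, 'wx': 0.0, 'wy': 0.0, 'wz': 0.0}
```

View pics/grip.png

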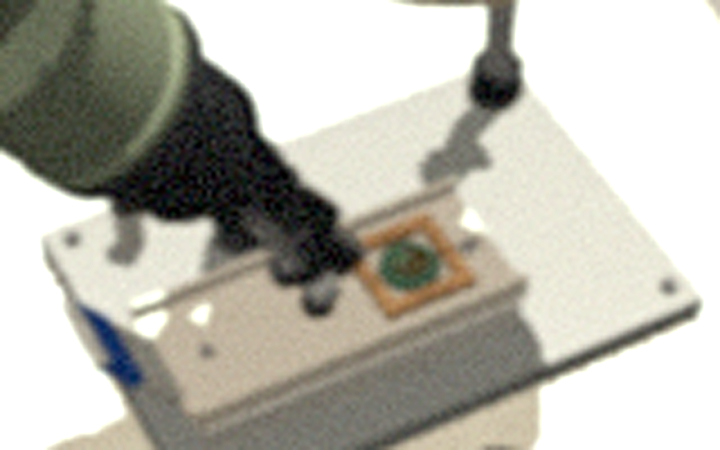

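The fingers closed to 21.9 mm on the 25 mm ball and the force pushes back along the tool, so the grip may be short of the ball's centre. I'll open, go about 6 mm deeper, and re-grip.

servo_tool(targets=[{"x":0,"y":0,"z":0,"wx":0,"wy":0,"wz":0},{"x":0,"y":0,"z":0,"wx":0,"wy":0,"wz":0},{"x":0.005,"y":-0.002,"z":0,"wx":0,"wy":0,"wz":0},{"x":0.015,"y":-0.002,"z":0,"wx":0,"wy":0,"wz":0},{"x":0.015,"y":-0.002,"z":0,"wx":0,"wy":0,"wz":0}], grip=0)

```text
clock: 10.12
position: [0.6449, 0.0546, 0.084]
tool_rot: [0.001, 0.959, 0.107]
force: [-0.6, -0.4, -0.1]
grip_width: 0.0424
```

servo_tool(targets=[{"x":0,"y":0,"z":0,"wx":0,"wy":0,"wz":0},{"x":0,"y":0,"z":0,"wx":0,"wy":0,"wz":0},{"x":0,"y":0,"z":0,"wx":0,"wy":0,"wz":0},{"x":0,"y":0,"z":0,"wx":0,"wy":0,"wz":0},{"x":0,"y":0,"z":0,"wx":0,"wy":0,"wz":0}], grip=-1, squeeze=60)

```text
clock: 10.75
position: [0.6448, 0.0555, 0.0842]
tool_rot: [0.003, 0.959, 0.11]
force: [-1.4, 4.5, 2.2]
grip_width: 0.0223
```

```bash
python3 - <<'E'
from kin import *
np.set_printoptions(precision=4,suppress=True)
p,R,s=cur();print(p,s['qpos'],s['clock'],s['force'],R.T@s['force'],s['moment'],s['grip_width'],p-.02*R[:,0]);print(R)
E
```

```text
[0.6448 0.0555 0.0842] [ 0.533   0.8643 -1.0163  2.1289  1.9757  0.7139 -0.1762] 10.75 [-1.3999  4.504   2.1945] [-2.3124  4.6315  0.5125] [0.8565 0.5844 0.6225] 0.022308158232317216 [0.6334 0.0543 0.1006]
[[ 0.5711 -0.1072  0.8139]
 [ 0.0629  0.9942  0.0868]
 [-0.8185  0.0016  0.5745]]
```

servo_tool(targets=[{"x":-0.006,"y":0,"z":0.004,"wx":0,"wy":0,"wz":0},{"x":-0.012,"y":0,"z":0.0085,"wx":0,"wy":0,"wz":0},{"x":-0.018,"y":0,"z":0.013,"wx":0,"wy":0,"wz":0},{"x":-0.024,"y":0,"z":0.017,"wx":0,"wy":0,"wz":0},{"x":-0.03,"y":0,"z":0.021,"wx":0,"wy":0,"wz":0},{"x":-0.037,"y":0,"z":0.026,"wx":0,"wy":0,"wz":0},{"x":-0.037,"y":0,"z":0.026,"wx":0,"wy":0,"wz":0}])

```text
clock: 11.62
position: [0.6445, 0.0557, 0.1023]
tool_rot: [0.003, 0.959, 0.111]
force: [-0.3, 5.6, -10.9]
grip_width: 0.0222
```

```bash
python3 - <<'E'
from kin import *
np.set_printoptions(precision=4,suppress=True)
p,R,s=cur();print(p,s['qpos'],s['clock'],s['force'],R.T@s['force'],s['moment'],s['grip_width'])
# ball swing estimate: ball centre in the tool at grip time = (.630,.053,.104)
b0=np.array([.630,.0535,.104]);post=st([-.012,.085,.104]);off=b0-np.array([.6448,.0555,.0842])
l=RS.T@(b0-post);sw0=np.arctan2(-l[0],-l[1]);r=np.hypot(l[0],l[1]);print('swing0',sw0,'r',r,'off',off)
b=p+off;wps=[]
for sw in np.linspace(sw0,1.95,14)[1:]:
    t=post+RS@[-r*np.sin(sw),-r*np.cos(sw),0];t[2]=b[2];wps.append((t-off,R))
rows(wps)
track(s['qpos'],[wps[6],wps[12]])
E
```

```text
[0.6445 0.0557 0.1023] [ 0.5389  0.8211 -1.0229  2.1252  1.918   0.6874 -0.141 ] 11.625 [ -0.3053   5.5541 -10.9202] [ 9.1189  5.5335 -6.0347] [0.7209 1.9901 0.6813] 0.022204703425666487
swing0 -0.055242368301366765 r 0.0842491439737939 off [-0.0148 -0.002   0.0198]
{'x': -0.0182, 'y': 0.0001, 'z': -0.0259, 'wx': 0.0, 'wy': 0.0, 'wz': 0.0}
{'x': -0.0365, 'y': 0.0059, 'z': -0.0521, 'wx': 0.0, 'wy': 0.0, 'wz': 0.0}
{'x': -0.0541, 'y': 0.0165, 'z': -0.0772, 'wx': 0.0, 'wy': 0.0, 'wz': 0.0}
{'x': -0.0705, 'y': 0.0317, 'z': -0.1007, 'wx': 0.0, 'wy': 0.0, 'wz': 0.0}
{'x': -0.0854, 'y': 0.0511, 'z': -0.122, 'wx': 0.0, 'wy': 0.0, 'wz': 0.0}
{'x': -0.0985, 'y': 0.0743, 'z': -0.1407, 'wx': 0.0, 'wy': 0.0, 'wz': 0.0}
{'x': -0.1093, 'y': 0.1007, 'z': -0.1562, 'wx': 0.0, 'wy': 0.0, 'wz': 0.0}
{'x': -0.1176, 'y': 0.1296, 'z': -0.1682, 'wx': 0.0, 'wy': 0.0, 'wz': 0.0}
{'x': -0.1233, 'y': 0.1605, 'z': -0.1764, 'wx': 0.0, 'wy': 0.0, 'wz': 0.0}
{'x': -0.1262, 'y': 0.1926, 'z': -0.1806, 'wx': 0.0, 'wy': 0.0, 'wz': 0.0}
{'x': -0.1262, 'y': 0.225, 'z': -0.1807, 'wx': 0.0, 'wy': 0.0, 'wz': 0.0}
{'x': -0.1234, 'y': 0.2571, 'z': -0.1768, 'wx': 0.0, 'wy': 0.0, 'wz': 0.0}
{'x': -0.1177, 'y': 0.2881, 'z': -0.1689, 'wx': 0.0, 'wy': 0.0, 'wz': 0.0}
  track [ 0.52  0.79 -1.11  2.31  1.99  0.81 -0.35] err 0.0 0.0 margin 0.12
  track [ 0.35  0.82 -1.14  2.29  1.92  0.94 -0.44] err 0.0 0.0 margin 0.14
```

The 11 N pull matches an 18 mm lift, so the ball is held. I swing along the arc.

servo_tool(targets=[{"x":-0.018,"y":0.0,"z":-0.026,"wx":0,"wy":0,"wz":0},{"x":-0.0365,"y":0.006,"z":-0.052,"wx":0,"wy":0,"wz":0},{"x":-0.054,"y":0.0165,"z":-0.077,"wx":0,"wy":0,"wz":0},{"x":-0.0705,"y":0.032,"z":-0.101,"wx":0,"wy":0,"wz":0},{"x":-0.0855,"y":0.051,"z":-0.122,"wx":0,"wy":0,"wz":0},{"x":-0.0985,"y":0.0745,"z":-0.141,"wx":0,"wy":0,"wz":0},{"x":-0.109,"y":0.101,"z":-0.156,"wx":0,"wy":0,"wz":0},{"x":-0.109,"y":0.101,"z":-0.156,"wx":0,"wy":0,"wz":0},{"x":-0.109,"y":0.101,"z":-0.156,"wx":0,"wy":0,"wz":0}])

```text
clock: 12.75
position: [0.5645, 0.0873, 0.1021]
tool_rot: [0.003, 0.96, 0.11]
force: [0.3, 0.4, -10.8]
grip_width: 0.0218
```

```bash
python3 - <<'E'
from kin import *
np.set_printoptions(precision=4,suppress=True)
p,R,s=cur();print(p,s['qpos'],s['clock'],s['force'],RS.T@s['force'],s['moment'],s['grip_width'])
off=np.array([-.0148,-.002,.0198]);post=st([-.012,.085,.104]);r=.0842;b=p+off;l=RS.T@(b-post);sw0=np.arctan2(-l[0],-l[1]);print('swing',sw0,np.hypot(l[0],l[1]),b)
wps=[]
for sw in np.linspace(sw0,1.95,8)[1:]:
    t=post+RS@[-r*np.sin(sw),-r*np.cos(sw),0];t[2]=.122;wps.append((t-off,R))
rows(wps)
E
```

```text
[0.5645 0.0873 0.1021] [ 0.5086  0.797  -1.1121  2.3061  1.9845  0.8226 -0.3584] 12.75 [  0.3174   0.3583 -10.7525] [  0.3534   0.3229 -10.7525] [-0.0535  1.7308  0.1024] 0.021834818100081532
swing 1.0206055547191273 0.08424299789710972 [0.5497 0.0853 0.1219]
{'x': -0.0076, 'y': 0.0248, 'z': -0.0104, 'wx': 0.0, 'wy': 0.0, 'wz': 0.0}
{'x': -0.013, 'y': 0.051, 'z': -0.0182, 'wx': 0.0, 'wy': 0.0, 'wz': 0.0}
{'x': -0.0165, 'y': 0.0783, 'z': -0.0232, 'wx': 0.0, 'wy': 0.0, 'wz': 0.0}
{'x': -0.0178, 'y': 0.1061, 'z': -0.0251, 'wx': 0.0, 'wy': 0.0, 'wz': 0.0}
{'x': -0.0169, 'y': 0.134, 'z': -0.024, 'wx': 0.0, 'wy': 0.0, 'wz': 0.0}
{'x': -0.014, 'y': 0.1615, 'z': -0.0199, 'wx': 0.0, 'wy': 0.0, 'wz': 0.0}
{'x': -0.009, 'y': 0.1881, 'z': -0.0128, 'wx': 0.0, 'wy': 0.0, 'wz': 0.0}
```

Lateral forces are near zero. I continue to swing 1.95.

servo_tool(targets=[{"x":-0.0075,"y":0.025,"z":-0.0105,"wx":0,"wy":0,"wz":0},{"x":-0.013,"y":0.051,"z":-0.018,"wx":0,"wy":0,"wz":0},{"x":-0.0165,"y":0.078,"z":-0.023,"wx":0,"wy":0,"wz":0},{"x":-0.018,"y":0.106,"z":-0.025,"wx":0,"wy":0,"wz":0},{"x":-0.017,"y":0.134,"z":-0.024,"wx":0,"wy":0,"wz":0},{"x":-0.014,"y":0.1615,"z":-0.02,"wx":0,"wy":0,"wz":0},{"x":-0.009,"y":0.188,"z":-0.013,"wx":0,"wy":0,"wz":0},{"x":-0.009,"y":0.188,"z":-0.013,"wx":0,"wy":0,"wz":0}])

```text
clock: 13.75
position: [0.5502, 0.1628, 0.1022]
tool_rot: [0.004, 0.96, 0.112]
force: [-4.6, 1.5, -10.9]
grip_width: 0.0224
```

```bash
python3 - <<'E'
from kin import *
np.set_printoptions(precision=4,suppress=True)
p,R,s=cur();print(p,s['qpos'],s['clock'],RS.T@s['force'],s['moment'],s['grip_width'])
off=np.array([-.0148,-.002,.0198]);post=st([-.012,.085,.104]);b=p+off;l=RS.T@(b-post);sw0=np.arctan2(-l[0],-l[1]);print('swing',sw0,np.hypot(l[0],l[1]),b)
rows([(p-[0,0,z],R) for z in(.003,.012,.018,.022,.024)])
E
```

```text
[0.5502 0.1628 0.1022] [ 0.3272  0.822  -1.1402  2.2898  1.9159  0.9483 -0.4498] 13.75 [ -4.4482   1.9616 -10.8505] [0.243  2.6289 0.2411] 0.022372688019117907
swing 1.9661298634265616 0.0846577490140373 [0.5354 0.1608 0.122 ]
{'x': 0.0061, 'y': -0.0, 'z': -0.0043, 'wx': 0.0, 'wy': 0.0, 'wz': 0.0}
{'x': 0.0246, 'y': -0.0001, 'z': -0.0172, 'wx': 0.0, 'wy': 0.0, 'wz': 0.0}
{'x': 0.0369, 'y': -0.0001, 'z': -0.0258, 'wx': 0.0, 'wy': 0.0, 'wz': 0.0}
{'x': 0.045, 'y': -0.0001, 'z': -0.0316, 'wx': 0.0, 'wy': 0.0, 'wz': 0.0}
{'x': 0.0491, 'y': -0.0001, 'z': -0.0344, 'wx': 0.0, 'wy': 0.0, 'wz': 0.0}
```

servo_tool(targets=[{"x":0.005,"y":0,"z":-0.0035,"wx":0,"wy":0,"wz":0},{"x":0.01,"y":0,"z":-0.007,"wx":0,"wy":0,"wz":0},{"x":0.015,"y":0,"z":-0.0105,"wx":0,"wy":0,"wz":0},{"x":0.02,"y":0,"z":-0.014,"wx":0,"wy":0,"wz":0},{"x":0.025,"y":0,"z":-0.0175,"wx":0,"wy":0,"wz":0},{"x":0.03,"y":0,"z":-0.021,"wx":0,"wy":0,"wz":0},{"x":0.035,"y":0,"z":-0.0245,"wx":0,"wy":0,"wz":0},{"x":0.04,"y":0,"z":-0.028,"wx":0,"wy":0,"wz":0},{"x":0.045,"y":0,"z":-0.0316,"wx":0,"wy":0,"wz":0},{"x":0.047,"y":0,"z":-0.033,"wx":0,"wy":0,"wz":0},{"x":0.047,"y":0,"z":-0.033,"wx":0,"wy":0,"wz":0}])

```text
clock: 15.12
position: [0.5503, 0.1644, 0.0803]
tool_rot: [0.007, 0.958, 0.117]
force: [-12.9, 3.6, 9.8]
grip_width: 0.022
```

```bash
python3 - <<'E'
from kin import *
np.set_printoptions(precision=4,suppress=True)
p,R,s=cur();print(p,s['clock'],RS.T@s['force'],s['moment'],s['grip_width'])
im,dd=grab('side');
a=cv2.resize(im[100:260,200:440],None,fx=3.3,fy=3.3,interpolation=cv2.INTER_CUBIC);save(np.clip(a*1.8,0,255).astype(np.uint8),'park.png')
E
```

```text
[0.5503 0.1644 0.0803] 15.125 [-12.4957   4.9219   9.7563] [0.783  1.6815 0.6629] 0.022047417242347718
```

View pics/park.png

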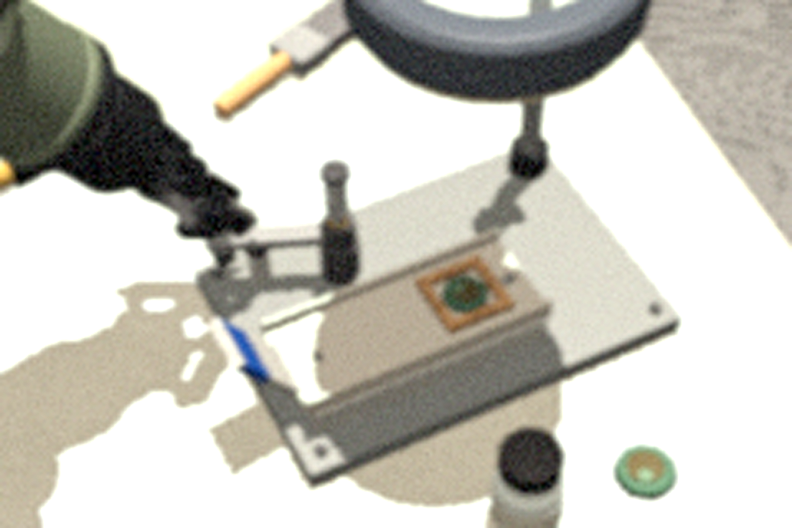

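The arm lies level on the pillar and pressing further gives an upward force, so it is down. I release and back off.

servo_tool(targets=[{"x":0,"y":0,"z":0,"wx":0,"wy":0,"wz":0},{"x":0,"y":0,"z":0,"wx":0,"wy":0,"wz":0},{"x":0,"y":0,"z":0,"wx":0,"wy":0,"wz":0},{"x":0,"y":0,"z":0,"wx":0,"wy":0,"wz":0},{"x":-0.03,"y":0,"z":0,"wx":0,"wy":0,"wz":0},{"x":-0.1,"y":0,"z":0,"wx":0,"wy":0,"wz":0},{"x":-0.2,"y":0,"z":0,"wx":0,"wy":0,"wz":0},{"x":-0.25,"y":0,"z":0,"wx":0,"wy":0,"wz":0},{"x":-0.25,"y":0,"z":0,"wx":0,"wy":0,"wz":0}], grip=0.6)

```text
clock: 16.3
position: [0.493, 0.1574, 0.1636]
tool_rot: [0.004, 0.955, 0.115]
force: [0.5, -0.7, 0.5]
grip_width: 0.0684
```

```bash
python3 - <<'E'
from kin import *
np.set_printoptions(precision=3,suppress=True)
p,R,s=cur();print(p,s['clock'],RS.T@s['force'],s['grip_width'],s['qpos'])
im,d=grab('side');
c=atz('side',(0,0),0)
# handle: depth points near the tab
h=st([-.122,0,.082])
for n in('side','top'):
    if n=='top': im,d=grab('top')
    b=im.astype(int);b=(b[:,:,2]>b[:,:,0]+30);v,u=np.nonzero(b&(d>0));P=world(n,np.c_[u,v],d[v,u]);S=(P-ORG)@RS;k=np.linalg.norm(P-h,axis=1)<.04;S=S[k];print(n,k.sum(),S.mean(0),np.percentile(S,[5,95],axis=0))
Q35=np.radians(35)
for jw in('x','-x'):
    Q=tool(YAW,Q35,jw);a=Ro.from_matrix(R.T@Q).as_rotvec(True);print(jw,a)
    tq=tool(np.radians(-26.2),Q35,jw);tp=np.array([.534,-.310,0])+Ro.from_euler('z',-26.2,degrees=True).as_matrix()@[-.122,0,.054]
    g=h+.019*Q[:,0]
    try: track(s['qpos'],[(g-.1*Q[:,0],Q),(g,Q),(g+[0,0,.1],Q),(tp+.019*tq[:,0]+[0,0,.1],tq),(tp+.019*tq[:,0],tq)])
    except Exception as e: print(e)
    for sd in ([.3,.6,-.5,2.2,.5,.6,-.5],[-.3,.6,.5,2.2,-.5,.6,.5],[0,.6,0,2.2,1.5,.6,1.5],[0,.6,0,2.2,3,.5,0]):
        o=[];sd=np.array(sd)
        for t,T in((g-.1*Q[:,0],Q),(g,Q),(tp+.019*tq[:,0]+[0,0,.1],tq),(tp+.019*tq[:,0],tq)):
            sd,ep,er,m=ik(t,T,sd,.002);o+=[round(ep*1000),round(er,2),round(m.min(),2)]
        print(jw,o,sd)
E
```

```text
[0.493 0.157 0.164] 16.3 [ 0.466 -0.726  0.547] 0.06837616114009591 [ 0.399  0.625 -1.274  2.387  1.746  0.887 -0.449]
side 64 [-0.122 -0.006  0.089] [[-0.127 -0.022  0.081]
 [-0.117  0.016  0.096]]
top 91 [-0.123  0.001  0.089] [[-0.13  -0.017  0.08 ]
 [-0.117  0.019  0.099]]
x [90.205 -0.025 -0.484]
  track [ 0.89  0.74 -1.5   2.43  1.69  0.86 -1.65] err 18.1 0.064 margin 0.0
  track [ 0.81  1.19 -1.45  2.41  2.05  1.2  -1.67] err 0.0 0.0 margin 0.02
  track [ 0.88  0.78 -1.5   2.38  1.75  0.89 -1.65] err 0.0 0.0 margin 0.0
  track [ 1.51  0.87 -1.5   2.43  1.84  0.93 -1.64] err 2.4 0.008 margin 0.0
  track [ 1.5   1.37 -1.5   2.43  2.1   1.3  -1.52] err 4.9 0.014 margin 0.0
x [18, 0.06, np.float64(0.0), 0, 0.0, np.float64(0.02), 2, 0.01, np.float64(0.0), 5, 0.01, np.float64(0.0)] [ 1.497  1.37  -1.5    2.43   2.101  1.296 -1.522]
x [29, 0.16, np.float64(0.0), 37, 0.25, np.float64(0.0), 27, 0.16, np.float64(0.0), 44, 0.29, np.float64(0.0)] [ 0.339  0.584  0.178  2.188 -1.26   0.16   1.261]
x [18, 0.06, np.float64(0.0), 0, 0.0, np.float64(0.02), 2, 0.01, np.float64(0.0), 5, 0.01, np
[... 581 characters left out ...]
-1.5   2.43  2.1   1.3   1.62] err 4.9 0.014 margin 0.0
-x [29, 0.16, np.float64(0.0), 37, 0.25, np.float64(0.0), 27, 0.16, np.float64(0.0), 44, 0.29, np.float64(0.0)] [ 0.339  0.584  0.178  2.188 -1.26   0.16  -1.881]
-x [29, 0.16, np.float64(0.0), 37, 0.25, np.float64(0.0), 27, 0.16, np.float64(0.0), 44, 0.29, np.float64(0.0)] [ 0.339  0.584  0.178  2.188 -1.26   0.16  -1.881]
-x [18, 0.06, np.float64(0.0), 0, 0.0, np.float64(0.02), 2, 0.01, np.float64(0.0), 5, 0.01, np.float64(0.0)] [ 1.497  1.37  -1.5    2.43   2.101  1.296  1.619]
-x [17, 0.06, np.float64(0.0), 0, 0.0, np.float64(0.03), 1, 0.0, np.float64(0.0), 3, 0.01, np.float64(0.0)] [-0.368  1.849  1.42   2.43   3.811  1.688 -1.604]
```

```bash
cat >> kin.py <<'E'
def tiltool(yaw,lean,jaw,phi):
    Q=tool(yaw,lean,jaw);return Ro.from_rotvec(Q[:,1]*(phi if jaw=='x' else -phi)).as_matrix()@Q
def trk(j,wps,n=5):
    p,R=fk2(j);o=[];e=[]
    for t,Q in wps:
        w=Ro.from_matrix(R.T@Q).as_rotvec()
        for i in range(1,n+1):
            j,ep,er,m=ik(p+(t-p)*i/n,R@Ro.from_rotvec(w*i/n).as_matrix(),j,.002);e.append(ep*1000+er*100);o.append(m.min())
        p,R=t,Q
    return round(max(e),1),round(min(o),2),j
E
cat > s.py <<'E'
from kin import *
np.set_printoptions(precision=2,suppress=True)
j0=bot.observe()['qpos'];L=np.radians(35);h=st([-.122,0,.082]);p,R=fk2(j0)
for jw in('x','-x'):
  for phi in(-60,-40,-20,0,20,40,60):
    Q=tiltool(YAW,L,jw,np.radians(phi));g=h+.019*Q[:,0];up=[0,0,.07]
    e,m,j=trk(j0,[(p+[.03,-.03,.05],Q),(g+up,Q),(g,Q),(g+up,Q)]);print(jw,phi,'tool x',Q[:,0],'pick',e,m,j,flush=True)
    if e>4: continue
    for psi in(-56,-41,-26,-11,4):
        y=np.radians(psi);T=tiltool(y,L,jw,np.radians(phi));tp=np.array([.534,-.310,0])+Ro.from_euler('z',y).as_matrix()@[-.122,0,.054]+.019*T[:,0]
        e2,m2,j2=trk(j,[(tp+up,T),(tp,T)]);print('    psi',psi,e2,m2,j2,flush=True)
E
time python3 s.py
```

```text
x -60 tool x [ 0.38 -0.83 -0.41] pick 0.0 0.0 [-0.18  0.96 -0.77  2.02  1.39  1.81 -2.07]
    psi -56 0.0 0.08 [ 0.26  1.16 -0.55  1.61  1.03  1.8  -2.17]
    psi -41 0.0 0.13 [ 0.25  1.11 -0.55  1.83  1.22  1.7  -2.2 ]
    psi -26 0.0 0.15 [ 0.26  1.09 -0.54  2.05  1.44  1.62 -2.25]
    psi -11 0.0 0.14 [ 0.3   1.1  -0.5   2.24  1.73  1.6  -2.31]
    psi 4 3.5 0.0 [ 0.71  1.26 -0.77  2.38  2.22  1.93 -2.05]
x -40 tool x [ 0.5  -0.59 -0.63] pick 0.0 0.03 [ 0.08  0.85 -1.02  2.21  1.56  1.6  -2.03]
    psi -56 0.0 0.24 [ 0.42  1.05 -0.77  1.87  1.25  1.62 -2.28]
    psi -41 0.0 0.22 [ 0.45  1.01 -0.77  2.08  1.46  1.54 -2.27]
    psi -26 0.0 0.13 [ 0.51  1.   -0.75  2.26  1.71  1.49 -2.26]
    psi -11 2.1 0.0 [ 1.01  1.35 -1.23  2.41  2.17  1.93 -1.8 ]
    psi 4 29.4 0.0 [ 1.4   1.7  -1.5   2.43  2.55  1.9  -1.03]
x -20 tool x [ 0.57 -0.28 -0.77] pick 0.0 0.04 [ 0.4   0.76 -1.2   2.35  1.72  1.25 -1.94]
    psi -56 0.0 0.1 [ 0.58  0.96 -0.9   2.11  1.51  1.4  -2.39]
    psi -41 0.0 0.06 [ 0.68  0.94 -0.92  2.29  1.74  1.34 -2.32]
    psi -26 4.0 0.0 [ 1.09  1.23 -1.31  2.41  2.03  1.6
[... 3362 characters left out ...]
]
    psi 4 1.4 0.0 [ 0.04  1.51  1.23  2.24  4.13  1.72 -0.74]
-x 20 tool x [ 0.5   0.4  -0.77] pick 0.0 0.0 [ 0.97  0.76 -1.18  2.33  2.02  0.24  1.5 ]
    psi -56 14.3 0.0 [-0.54  1.92  1.42  2.43  3.69  1.65 -2.21]
    psi -41 7.8 0.0 [-0.29  1.87  1.38  2.43  3.71  1.93 -1.75]
    psi -26 0.0 0.03 [ 1.6   1.07 -1.12  2.35  2.33  0.41  1.49]
    psi -11 21.3 0.0 [ 1.64  1.03 -1.04  2.23  1.55  0.16  2.52]
    psi 4 67.0 0.0 [ 1.62  1.03 -1.    2.23  1.75  0.16  2.52]
-x 40 tool x [ 0.37  0.69 -0.63] pick 30.1 0.0 [ 1.    0.86 -1.    2.29  4.41  0.16 -0.68]
-x 60 tool x [ 0.19  0.89 -0.41] pick 48.5 0.0 [-0.33  1.25  0.91  2.08  4.41  1.93 -1.07]
real	1m33.230s
user	1m32.254s
sys	0m0.262s
```

Plan: pinch the handle with the tool turned 40° within the tab's plane. The pinch stays across the thickness, and the joints keep more room than with the tool straight.

```bash
cat > g.py <<'E'
from kin import *
np.set_printoptions(precision=3,suppress=True)
L=np.radians(35);h=st([-.122,0,.083]);Q=tiltool(YAW,L,'-x',np.radians(-40));g=h+.019*Q[:,0];pre=g-.045*Q[:,0]+[0,0,.04]
E
python3 - <<'E'
from g import *
p,R,s=cur();A=np.array([.50,.12,.215])
print(trk(s['qpos'],[(A,Q),(pre,Q),(g,Q)]),g,pre)
w=Ro.from_matrix(R.T@Q).as_rotvec();print(np.degrees(w),np.linalg.norm(np.degrees(w)))
n=11;rows([(p+(A-p)*min(1,i/6),R@Ro.from_rotvec(w*i/n).as_matrix()) for i in range(1,n+1)])
E
```

```text
(np.float64(0.0), np.float64(0.14), array([-0.006,  0.979, -0.879,  2.196,  1.654,  1.568,  0.996])) [0.526 0.029 0.071] [0.503 0.056 0.139]
[-85.854  31.719 -31.386] 96.75834806801628
{'x': -0.0174, 'y': -0.0157, 'z': 0.0136, 'wx': -0.0217, 'wy': 0.008, 'wz': -0.0079}
{'x': -0.0349, 'y': -0.0314, 'z': 0.0271, 'wx': -0.0434, 'wy': 0.016, 'wz': -0.0159}
{'x': -0.0523, 'y': -0.0471, 'z': 0.0407, 'wx': -0.065, 'wy': 0.024, 'wz': -0.0238}
{'x': -0.0698, 'y': -0.0628, 'z': 0.0542, 'wx': -0.0867, 'wy': 0.032, 'wz': -0.0317}
{'x': -0.0872, 'y': -0.0785, 'z': 0.0678, 'wx': -0.1084, 'wy': 0.04, 'wz': -0.0396}
{'x': -0.1047, 'y': -0.0942, 'z': 0.0813, 'wx': -0.1301, 'wy': 0.0481, 'wz': -0.0476}
{'x': -0.1047, 'y': -0.0942, 'z': 0.0813, 'wx': -0.1518, 'wy': 0.0561, 'wz': -0.0555}
{'x': -0.1047, 'y': -0.0942, 'z': 0.0813, 'wx': -0.1734, 'wy': 0.0641, 'wz': -0.0634}
{'x': -0.1047, 'y': -0.0942, 'z': 0.0813, 'wx': -0.1951, 'wy': 0.0721, 'wz': -0.0713}
{'x': -0.1047, 'y': -0.0942, 'z': 0.0813, 'wx': -0.2168, 'wy': 0.0801, 'wz': -0.0793}
{'x': -0.1047, 'y': -0.0942, 'z': 0.0813, 'wx': -0.2385, 'wy': 0.0881, 'wz': -0.0872}
```

servo_tool(targets=[{"x":-0.018,"y":-0.016,"z":0.014,"wx":-0.022,"wy":0.008,"wz":-0.008},{"x":-0.035,"y":-0.031,"z":0.027,"wx":-0.043,"wy":0.016,"wz":-0.016},{"x":-0.052,"y":-0.047,"z":0.041,"wx":-0.065,"wy":0.024,"wz":-0.024},{"x":-0.07,"y":-0.063,"z":0.054,"wx":-0.087,"wy":0.032,"wz":-0.032},{"x":-0.087,"y":-0.079,"z":0.068,"wx":-0.108,"wy":0.04,"wz":-0.04},{"x":-0.105,"y":-0.094,"z":0.081,"wx":-0.13,"wy":0.048,"wz":-0.048},{"x":-0.105,"y":-0.094,"z":0.081,"wx":-0.152,"wy":0.056,"wz":-0.0555},{"x":-0.105,"y":-0.094,"z":0.081,"wx":-0.173,"wy":0.064,"wz":-0.063},{"x":-0.105,"y":-0.094,"z":0.081,"wx":-0.195,"wy":0.072,"wz":-0.071},{"x":-0.105,"y":-0.094,"z":0.081,"wx":-0.217,"wy":0.08,"wz":-0.079},{"x":-0.105,"y":-0.094,"z":0.081,"wx":-0.2385,"wy":0.088,"wz":-0.087},{"x":-0.105,"y":-0.094,"z":0.081,"wx":-0.2385,"wy":0.088,"wz":-0.087}], grip=1)

```text
clock: 17.9
position: [0.4994, 0.1209, 0.2134]
tool_rot: [-2.316, 0.68, -0.865]
force: [0.1, 0.2, 0.4]
grip_width: 0.0856
```

```bash
python3 - <<'E'
from g import *
p,R,s=cur();print(p,s['clock'],s['qpos'],s['grip_width'],Ro.from_matrix(R.T@Q).magnitude())
rows([(pre,Q),(g,Q)])
E
```

```text
[0.499 0.121 0.213] 17.9 [-0.133  0.699 -1.02   2.105  1.296  1.615  1.171] 0.08562887430282014 0.0035111014562109375
{'x': 0.2171, 'y': 0.1129, 'z': -0.03, 'wx': 0.0004, 'wy': 0.0003, 'wz': -0.0002}
{'x': 0.3925, 'y': 0.1699, 'z': 0.0225, 'wx': 0.0004, 'wy': 0.0003, 'wz': -0.0002}
```

servo_tool(targets=[{"x":0.07,"y":0.037,"z":-0.01,"wx":0,"wy":0,"wz":0},{"x":0.145,"y":0.075,"z":-0.02,"wx":0,"wy":0,"wz":0},{"x":0.217,"y":0.113,"z":-0.03,"wx":0,"wy":0,"wz":0},{"x":0.217,"y":0.113,"z":-0.03,"wx":0,"wy":0,"wz":0},{"x":0.26,"y":0.127,"z":-0.017,"wx":0,"wy":0,"wz":0},{"x":0.305,"y":0.141,"z":-0.004,"wx":0,"wy":0,"wz":0},{"x":0.35,"y":0.156,"z":0.01,"wx":0,"wy":0,"wz":0},{"x":0.38,"y":0.166,"z":0.019,"wx":0,"wy":0,"wz":0},{"x":0.3925,"y":0.17,"z":0.0225,"wx":0,"wy":0,"wz":0},{"x":0.3925,"y":0.17,"z":0.0225,"wx":0,"wy":0,"wz":0}])

```text
clock: 19.15
position: [0.5256, 0.0294, 0.0712]
tool_rot: [-2.315, 0.681, -0.865]
force: [-0.5, -0.1, 0.8]
grip_width: 0.0853
```

```bash
python3 - <<'E'
from g import *
p,R,s=cur();print(p,s['clock'],s['qpos'],s['force'],p-g,Ro.from_matrix(R.T@Q).magnitude())
im,d=grab('side');im2,d2=grab('top')
a=cv2.resize(im[120:260,200:340],(560,560),interpolation=cv2.INTER_CUBIC);b=cv2.resize(im2[190:250,290:350],(240,240),interpolation=cv2.INTER_CUBIC)
z=np.zeros((560,240,3),np.uint8);z[:240]=b;save(np.clip(np.hstack([a,z])*1.8,0,255).astype(np.uint8),'hg.png')
E
```

```text
[0.526 0.029 0.071] 19.15 [-0.055  0.945 -0.838  2.218  1.621  1.526  0.966] [-0.528 -0.065  0.763] [-0.  0.  0.] 0.0032900663108834105
```

View pics/hg.png

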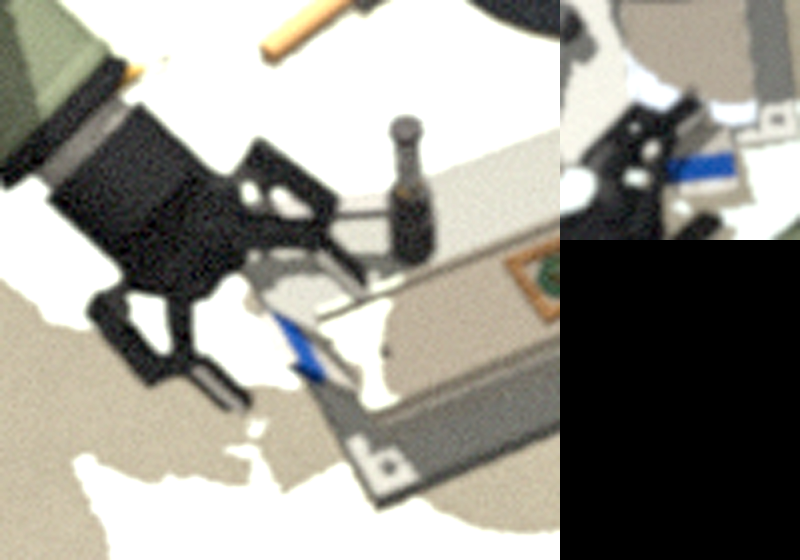

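The tab, at about (300,345) in the crop, stands midway between the two finger pads. I close on it.

servo_tool(targets=[{"x":0,"y":0,"z":0,"wx":0,"wy":0,"wz":0},{"x":0,"y":0,"z":0,"wx":0,"wy":0,"wz":0},{"x":0,"y":0,"z":0,"wx":0,"wy":0,"wz":0},{"x":0,"y":0,"z":0,"wx":0,"wy":0,"wz":0},{"x":0,"y":0,"z":0,"wx":0,"wy":0,"wz":0},{"x":0,"y":0,"z":0,"wx":0,"wy":0,"wz":0},{"x":0,"y":0,"z":0,"wx":0,"wy":0,"wz":0}], grip=-1, squeeze=90)

```text
clock: 20.12
position: [0.5245, 0.0293, 0.0709]
tool_rot: [-2.318, 0.682, -0.866]
force: [-11.0, -0.2, -1.5]
grip_width: 0.0073
```

```bash
python3 - <<'E'
from g import *
p,R,s=cur();print(p,s['clock'],s['force'],R.T@s['force'],s['moment'],p-g,s['grip_width'],Ro.from_matrix(R.T@Q).magnitude())
rows([(p+[0,0,z],R) for z in(.004,.012,.02,.07)])
im,d=grab('side')
def cplane():
    v,u=np.nonzero(d>0);P=world('side',np.c_[u,v],d[v,u]);S=(P-ORG)@RS;k=(abs(S[:,0])<.09)&(abs(S[:,1])<.03)&(S[:,2]<.053)&(S[:,2]>.03);S=S[k&(S[:,0]<.02)];A=np.c_[S[:,:2],np.ones(len(S))];x=np.linalg.lstsq(A,S[:,2],rcond=None)[0];print(len(S),x)
cplane()
E
```

```text
[0.525 0.029 0.071] 20.125 [-11.025  -0.247  -1.536] [-4.429  9.907 -2.493] [ 0.78   1.893 -1.219] [-0.001  0.    -0.   ] 0.007343449370474497 0.005369427265508096
{'x': -0.0063, 'y': -0.0057, 'z': -0.0053, 'wx': 0.0, 'wy': 0.0, 'wz': 0.0}
{'x': -0.0189, 'y': -0.0171, 'z': -0.0158, 'wx': 0.0, 'wy': 0.0, 'wz': 0.0}
{'x': -0.0315, 'y': -0.0285, 'z': -0.0264, 'wx': 0.0, 'wy': 0.0, 'wz': 0.0}
{'x': -0.1103, 'y': -0.0997, 'z': -0.0923, 'wx': 0.0, 'wy': 0.0, 'wz': 0.0}
946 [-0.005 -0.     0.047]
```

servo_tool(targets=[{"x":0,"y":-0.002,"z":0,"wx":0,"wy":0,"wz":0},{"x":0,"y":-0.002,"z":0,"wx":0,"wy":0,"wz":0}])

```text
clock: 20.42
position: [0.5244, 0.0293, 0.0709]
tool_rot: [-2.32, 0.683, -0.868]
force: [-6.4, 0.8, -1.4]
grip_width: 0.0069
```

servo_tool(targets=[{"x":-0.004,"y":-0.004,"z":-0.0035,"wx":0,"wy":0,"wz":0},{"x":-0.0085,"y":-0.0075,"z":-0.007,"wx":0,"wy":0,"wz":0},{"x":-0.013,"y":-0.0115,"z":-0.0105,"wx":0,"wy":0,"wz":0},{"x":-0.013,"y":-0.0115,"z":-0.0105,"wx":0,"wy":0,"wz":0}])

```text
clock: 20.92
position: [0.5245, 0.0294, 0.0792]
tool_rot: [-2.319, 0.683, -0.867]
force: [0.0, -0.4, -1.9]
grip_width: 0.0074
```

```bash
python3 - <<'E'
from g import *
p,R,s=cur();print(p,s['clock'],s['force'],s['moment'],p-g,s['grip_width'],Ro.from_matrix(R.T@Q).magnitude())
rows([(p+[0,0,z],R) for z in(.004,.012,.02,.07)])
im,d=grab('side')
v,u=np.nonzero(d>0);P=world('side',np.c_[u,v],d[v,u]);S=(P-ORG)@RS;k=(abs(S[:,1])<.03)&(S[:,2]<.065)&(S[:,2]>.04)&(S[:,0]>-.09)&(S[:,0]<.02);S=S[k];x=np.linalg.lstsq(np.c_[S[:,:2],np.ones(len(S))],S[:,2],rcond=None)[0];print(len(S),x)
E
```

```text
[0.524 0.029 0.079] 20.925 [ 0.02  -0.422 -1.895] [0.832 1.107 0.008] [-0.001  0.     0.008] 0.007362233056470588 0.006768572761076039
{'x': -0.0063, 'y': -0.0057, 'z': -0.0053, 'wx': 0.0, 'wy': 0.0, 'wz': 0.0}
{'x': -0.0189, 'y': -0.0171, 'z': -0.0158, 'wx': 0.0, 'wy': 0.0, 'wz': 0.0}
{'x': -0.0316, 'y': -0.0284, 'z': -0.0264, 'wx': 0.0, 'wy': 0.0, 'wz': 0.0}
{'x': -0.1105, 'y': -0.0995, 'z': -0.0924, 'wx': 0.0, 'wy': 0.0, 'wz': 0.0}
957 [-0.008  0.006  0.055]
```

servo_tool(targets=[{"x":-0.009,"y":-0.008,"z":-0.0075,"wx":0,"wy":0,"wz":0},{"x":-0.019,"y":-0.017,"z":-0.016,"wx":0,"wy":0,"wz":0},{"x":-0.032,"y":-0.028,"z":-0.026,"wx":0,"wy":0,"wz":0},{"x":-0.047,"y":-0.0425,"z":-0.0395,"wx":0,"wy":0,"wz":0},{"x":-0.063,"y":-0.057,"z":-0.053,"wx":0,"wy":0,"wz":0},{"x":-0.079,"y":-0.071,"z":-0.066,"wx":0,"wy":0,"wz":0},{"x":-0.095,"y":-0.0855,"z":-0.079,"wx":0,"wy":0,"wz":0},{"x":-0.11,"y":-0.0995,"z":-0.092,"wx":0,"wy":0,"wz":0},{"x":-0.11,"y":-0.0995,"z":-0.092,"wx":0,"wy":0,"wz":0}])

```text
clock: 22.1
position: [0.5248, 0.0294, 0.1497]
tool_rot: [-2.318, 0.683, -0.867]
force: [0.1, -1.0, -2.1]
grip_width: 0.0071
```

```bash
cat > t.py <<'E'
from g import *
GP=np.array([.5244,.0293,.0709]); HC=np.array([-.1225,0,.0]) # tcp at grip, carrier at stand pose z=.04
def carrier_tool(c,psi,R0):
    """tool pose that puts the carrier origin at c with yaw psi, from grip at stand pose"""
    D=Ro.from_euler('z',psi-YAW).as_matrix();o=st([0,0,.04]);return c+D@(GP-o),D@R0
def where(p,R,R0):
    D=R@R0.T;o=st([0,0,.04]);return p-D@(GP-o),YAW+Ro.from_matrix(D).as_euler('ZYX')[0]
E
python3 - <<'E'
from t import *
p,R,s=cur();print(p,s['clock'],s['qpos'],s['force'],s['grip_width']);np.save('R0.npy',R)
print(where(p,R,R))
im,d=grab('top');m=[r for r in bot.trace('top','tray') if r['mask'].sum()>3000][0]['mask'];v,u=np.nonzero(m&(d>0));P=world('top',np.c_[u,v],d[v,u]);P=P[abs(P[:,2]-.012)<.006];print('tray',cv2.minAreaRect(P[:,:2].astype(np.float32)*1000),P[:,:2].mean(0))
# foam from darkness
k=(im.mean(2)<75);k[:150]=0;k[300:]=0;k[:,:390]=0;k[:,520:]=0;v,u=np.nonzero(k);P=np.array([atz('top',(a,b),.012) for a,b in zip(u,v)]);print('foam',cv2.minAreaRect(P[:,:2].astype(np.float32)*1000),len(P),np.median(P,0))
T=np.array([.534,-.310])
for psi in(-56,-48,-41,-33):
    W=[carrier_tool(np.r_[c,z],np.radians(a),R) for c,z,a in(((T+[.637,.053])/2,.115,(psi+6)/2),(T,.1,psi),(T,.013,psi))]
    print(psi,trk(s['qpos'],W,6),W[-1][0])
E
```

```text
[0.525 0.029 0.15 ] 22.1 [ 0.001  0.77  -0.922  2.217  1.497  1.499  1.113] [ 0.081 -0.999 -2.125] 0.007129679721708483
(array([0.638, 0.053, 0.119]), np.float64(0.10559241974565693))
tray ((533.719482421875, -310.4361877441406), (194.1834259033203, 283.81982421875), 64.01626586914062) [ 0.533 -0.309]Traceback (most recent call last):
  File "<stdin>", line 6, in <module>
  File "h.py", line 15, in atz
    o,d=ray(n,uv);return o+d*(z-o[2])/d[2]
        ~~~^^^^^^
  File "h.py", line 13, in ray
    c=bot.get_calibration(n);o=-np.array(c['R']).T@np.array(c['t']);return o,world(n,uv,[1.])[0]-o
ValueError: time passes only in moves, steps and waits
```

```bash
python3 - <<'E'
from t import *
p,R,s=cur();T=np.array([.534,-.310]);R0=np.load('R0.npy')
for psi in(-56,-45,-38,-30):
    W=[carrier_tool(np.r_[c,z],np.radians(a),R0) for c,z,a in(((T+[.637,.053])/2,.119,(psi+6)/2),(T,.1,psi),(T,.013,psi))]
    print(psi,trk(s['qpos'],W,6))
psi=np.radians(-42);c0=np.array([.638,.053,.119]);c1=np.array([.534,-.310,.085]);W=[]
N=20
for i in range(1,N+1):
    a=i/N;a=a*a*(3-2*a);W.append(carrier_tool(c0+(c1-c0)*a,YAW+(psi-YAW)*a,R0))
rows(W[:11])
E
```

```text
-56 (np.float64(0.0), np.float64(0.23), array([ 0.336,  0.999, -0.644,  1.869,  1.192,  1.516,  0.889]))
-45 (np.float64(0.0), np.float64(0.21), array([ 0.353,  0.971, -0.65 ,  2.024,  1.346,  1.453,  0.881]))
-38 (np.float64(0.0), np.float64(0.2), array([ 0.371,  0.958, -0.65 ,  2.118,  1.459,  1.421,  0.872]))
-30 (np.float64(0.0), np.float64(0.15), array([ 0.403,  0.95 , -0.647,  2.218,  1.607,  1.397,  0.863]))
{'x': 0.0016, 'y': 0.0005, 'z': -0.006, 'wx': 0.0007, 'wy': 0.0005, 'wz': 0.0004}
{'x': 0.0077, 'y': 0.0079, 'z': -0.018, 'wx': 0.0025, 'wy': 0.0021, 'wz': 0.0018}
{'x': 0.0175, 'y': 0.0195, 'z': -0.0369, 'wx': 0.0052, 'wy': 0.0046, 'wz': 0.0041}
{'x': 0.0305, 'y': 0.0345, 'z': -0.0617, 'wx': 0.0089, 'wy': 0.0079, 'wz': 0.0072}
{'x': 0.0465, 'y': 0.0522, 'z': -0.0914, 'wx': 0.0133, 'wy': 0.0118, 'wz': 0.0109}
{'x': 0.065, 'y': 0.0719, 'z': -0.1252, 'wx': 0.0183, 'wy': 0.0164, 'wz': 0.0151}
{'x': 0.0858, 'y': 0.0929, 'z': -0.1621, 'wx': 0.0239, 'wy': 0.0214, 'wz': 0.0197}
{'x': 0.1086, 'y': 0.1146, 'z': -0.2013, 'wx': 0.0298, 'wy': 0.0267, 'wz': 0.0247}
{'x': 0.1329, 'y': 0.1363, 'z': -0.242, 'wx': 0.0359, 'wy': 0.0323, 'wz': 0.0298}
{'x': 0.1583, 'y': 0.1575, 'z': -0.2833, 'wx': 0.0422, 'wy': 0.0379, 'wz': 0.0351}
{'x': 0.1845, 'y': 0.1779, 'z': -0.3244, 'wx': 0.0485, 'wy': 0.0436, 'wz': 0.0403}
```

```bash
cat >> t.py <<'E'
def seg(c1,psi,n,R0):
    p,R,s=cur();c0,y0=where(p,R,R0);W=[]
    for i in range(1,n+1):
        a=i/n;a=a*a*(3-2*a);W.append(carrier_tool(c0+(np.array(c1)-c0)*a,y0+(np.radians(psi)-y0)*a,R0))
    print('carrier',c0,np.degrees(y0),'q',s['qpos'],'F',s['force'],s['clock'],s['grip_width'],'margin',trk(s['qpos'],[W[-1]])[:2]);rows(W)
E
python3 - <<'E'
from t import *
R0=np.load('R0.npy');seg([.586,-.1285,.125],-17,10,R0)
E
```

```text
carrier [0.638 0.053 0.118] 6.050883380503466 q [ 0.001  0.772 -0.921  2.217  1.497  1.499  1.112] F [ 0.044  0.413 -2.477] 22.2 0.006828469983255812 margin (np.float64(0.0), np.float64(0.2))
{'x': 0.0034, 'y': 0.0043, 'z': -0.009, 'wx': 0.0013, 'wy': 0.001, 'wz': 0.0008}
{'x': 0.0121, 'y': 0.0151, 'z': -0.0336, 'wx': 0.0043, 'wy': 0.0038, 'wz': 0.0034}
{'x': 0.0251, 'y': 0.0307, 'z': -0.0698, 'wx': 0.0089, 'wy': 0.0078, 'wz': 0.0072}
{'x': 0.0413, 'y': 0.0489, 'z': -0.1134, 'wx': 0.0143, 'wy': 0.0128, 'wz': 0.0118}
{'x': 0.0594, 'y': 0.0679, 'z': -0.1605, 'wx': 0.0203, 'wy': 0.0182, 'wz': 0.0168}
{'x': 0.078, 'y': 0.0861, 'z': -0.2073, 'wx': 0.0263, 'wy': 0.0236, 'wz': 0.0218}
{'x': 0.0955, 'y': 0.1021, 'z': -0.2501, 'wx': 0.0318, 'wy': 0.0285, 'wz': 0.0264}
{'x': 0.1103, 'y': 0.1148, 'z': -0.2852, 'wx': 0.0363, 'wy': 0.0326, 'wz': 0.0301}
{'x': 0.1206, 'y': 0.1231, 'z': -0.309, 'wx': 0.0394, 'wy': 0.0354, 'wz': 0.0327}
{'x': 0.1244, 'y': 0.1261, 'z': -0.3178, 'wx': 0.0405, 'wy': 0.0364, 'wz': 0.0337}
```

servo_tool(targets=[{"x":0.0034,"y":0.0043,"z":-0.009,"wx":0.0013,"wy":0.001,"wz":0.0009},{"x":0.012,"y":0.015,"z":-0.0335,"wx":0.0043,"wy":0.0038,"wz":0.0035},{"x":0.025,"y":0.0305,"z":-0.07,"wx":0.0089,"wy":0.0079,"wz":0.0073},{"x":0.041,"y":0.049,"z":-0.1135,"wx":0.0143,"wy":0.0128,"wz":0.0118},{"x":0.0595,"y":0.068,"z":-0.1605,"wx":0.0203,"wy":0.0182,"wz":0.0168},{"x":0.078,"y":0.086,"z":-0.207,"wx":0.0263,"wy":0.0236,"wz":0.0218},{"x":0.0955,"y":0.102,"z":-0.25,"wx":0.0318,"wy":0.0285,"wz":0.0264},{"x":0.11,"y":0.115,"z":-0.285,"wx":0.0363,"wy":0.0326,"wz":0.0301},{"x":0.1205,"y":0.123,"z":-0.309,"wx":0.0394,"wy":0.0354,"wz":0.0327},{"x":0.1245,"y":0.126,"z":-0.318,"wx":0.0405,"wy":0.0364,"wz":0.0337},{"x":0.1245,"y":0.126,"z":-0.318,"wx":0.0405,"wy":0.0364,"wz":0.0337}])

```text
clock: 23.58
position: [0.4727, -0.1064, 0.1559]
tool_rot: [-2.318, 0.683, -1.269]
force: [0.2, 0.3, -1.9]
grip_width: 0.0069
```

```bash
python3 - <<'E'
from t import *
R0=np.load('R0.npy');p,R,s=cur();D=R@R0.T;print('tilt',np.degrees(np.arccos(D[2,2])));seg([.534,-.310,.085],-38,10,R0)
E
```

```text
tilt 0.02198112209391457
carrier [ 0.586 -0.128  0.125] -16.99282114757378 q [ 0.186  0.723 -0.862  2.227  1.34   1.485  1.019] F [ 0.159  0.331 -1.893] 23.575 0.006942974377446943 margin (np.float64(0.0), np.float64(0.21))
{'x': 0.0084, 'y': 0.0017, 'z': -0.0064, 'wx': 0.0011, 'wy': 0.001, 'wz': 0.0008}
{'x': 0.031, 'y': 0.0061, 'z': -0.0238, 'wx': 0.0039, 'wy': 0.0035, 'wz': 0.0031}
{'x': 0.0645, 'y': 0.0122, 'z': -0.0492, 'wx': 0.008, 'wy': 0.0072, 'wz': 0.0066}
{'x': 0.1055, 'y': 0.019, 'z': -0.0799, 'wx': 0.013, 'wy': 0.0117, 'wz': 0.0108}
{'x': 0.1505, 'y': 0.0258, 'z': -0.1129, 'wx': 0.0184, 'wy': 0.0166, 'wz': 0.0153}
{'x': 0.1958, 'y': 0.0319, 'z': -0.1457, 'wx': 0.0239, 'wy': 0.0215, 'wz': 0.0199}
{'x': 0.2379, 'y': 0.0369, 'z': -0.1757, 'wx': 0.0289, 'wy': 0.0261, 'wz': 0.0241}
{'x': 0.2729, 'y': 0.0406, 'z': -0.2003, 'wx': 0.033, 'wy': 0.0298, 'wz': 0.0275}
{'x': 0.2968, 'y': 0.0429, 'z': -0.2169, 'wx': 0.0358, 'wy': 0.0323, 'wz': 0.0299}
{'x': 0.3056, 'y': 0.0437, 'z': -0.223, 'wx': 0.0368, 'wy': 0.0332, 'wz': 0.0307}
```

servo_tool(targets=[{"x":0.0085,"y":0.0017,"z":-0.0065,"wx":0.0011,"wy":0.001,"wz":0.0009},{"x":0.031,"y":0.006,"z":-0.024,"wx":0.0039,"wy":0.0035,"wz":0.0032},{"x":0.0645,"y":0.012,"z":-0.049,"wx":0.008,"wy":0.0072,"wz":0.0066},{"x":0.1055,"y":0.019,"z":-0.08,"wx":0.013,"wy":0.0117,"wz":0.0108},{"x":0.1505,"y":0.026,"z":-0.113,"wx":0.0184,"wy":0.0166,"wz":0.0153},{"x":0.196,"y":0.032,"z":-0.146,"wx":0.0239,"wy":0.0215,"wz":0.0199},{"x":0.238,"y":0.037,"z":-0.176,"wx":0.0289,"wy":0.0261,"wz":0.0241},{"x":0.273,"y":0.0405,"z":-0.2,"wx":0.033,"wy":0.0298,"wz":0.0275},{"x":0.297,"y":0.043,"z":-0.217,"wx":0.0358,"wy":0.0323,"wz":0.0299},{"x":0.3055,"y":0.0435,"z":-0.223,"wx":0.0368,"wy":0.0332,"wz":0.0307},{"x":0.3055,"y":0.0435,"z":-0.223,"wx":0.0368,"wy":0.0332,"wz":0.0307}])

```text
clock: 24.95
position: [0.4362, -0.2486, 0.116]
tool_rot: [-2.318, 0.683, -1.635]
force: [0.2, -0.6, -2.2]
grip_width: 0.0069
```

```bash
python3 - <<'E'
from t import *
R0=np.load('R0.npy');p,R,s=cur();D=R@R0.T;c,y=where(p,R,R0);print('tilt',np.degrees(np.arccos(D[2,2])),c,np.degrees(y),s['qpos'],s['force'],s['clock'])
rows([(p-[0,0,c[2]-z],R) for z in(.05,.03,.018,.013,.011)])
im,d=grab('top')
v,u=np.nonzero(d>0);P=world('top',np.c_[u,v],d[v,u]);M=Ro.from_euler('z',y).as_matrix();S=(P-c)@M;k=(abs(S[:,1])<.03)&(abs(S[:,0])<.085)&(abs(S[:,2]-.006)<.012)&((S[:,0]<.02)|(S[:,0]>.075));F=S[k];x=np.linalg.lstsq(np.c_[F[:,:2],np.ones(len(F))],F[:,2],rcond=None)[0];print('floor plane in expected carrier frame',len(F),x)
E
```

```text
tilt 0.013518736951153456 [ 0.534 -0.31   0.085] -37.96522148889341 [ 0.4    0.794 -0.717  2.157  1.346  1.433  0.975] [ 0.219 -0.586 -2.232] 24.95
{'x': 0.0553, 'y': 0.0499, 'z': 0.0462, 'wx': 0.0, 'wy': 0.0, 'wz': 0.0}
{'x': 0.0868, 'y': 0.0783, 'z': 0.0725, 'wx': 0.0, 'wy': 0.0, 'wz': 0.0}
{'x': 0.1058, 'y': 0.0954, 'z': 0.0884, 'wx': 0.0, 'wy': 0.0, 'wz': 0.0}
{'x': 0.1136, 'y': 0.1025, 'z': 0.095, 'wx': 0.0, 'wy': 0.0, 'wz': 0.0}
{'x': 0.1168, 'y': 0.1054, 'z': 0.0976, 'wx': 0.0, 'wy': 0.0, 'wz': 0.0}
floor plane in expected carrier frame 1071 [-0.01  -0.001  0.007]
```

servo_tool(targets=[{"x":0.012,"y":0.011,"z":0.01,"wx":0,"wy":0,"wz":0},{"x":0.028,"y":0.025,"z":0.023,"wx":0,"wy":0,"wz":0},{"x":0.042,"y":0.038,"z":0.035,"wx":0,"wy":0,"wz":0},{"x":0.0555,"y":0.05,"z":0.046,"wx":0,"wy":0,"wz":0},{"x":0.069,"y":0.062,"z":0.0575,"wx":0,"wy":0,"wz":0},{"x":0.08,"y":0.072,"z":0.067,"wx":0,"wy":0,"wz":0},{"x":0.088,"y":0.0795,"z":0.0735,"wx":0,"wy":0,"wz":0},{"x":0.095,"y":0.0855,"z":0.0795,"wx":0,"wy":0,"wz":0},{"x":0.101,"y":0.091,"z":0.0845,"wx":0,"wy":0,"wz":0},{"x":0.106,"y":0.0955,"z":0.0885,"wx":0,"wy":0,"wz":0},{"x":0.11,"y":0.099,"z":0.092,"wx":0,"wy":0,"wz":0},{"x":0.11,"y":0.099,"z":0.092,"wx":0,"wy":0,"wz":0}])

```text
clock: 26.5
position: [0.4363, -0.2484, 0.0462]
tool_rot: [-2.318, 0.683, -1.634]
force: [0.2, 0.5, -3.0]
grip_width: 0.0071
```

servo_tool(targets=[{"x":0.002,"y":0.0018,"z":0.0017,"wx":0,"wy":0,"wz":0},{"x":0.004,"y":0.0036,"z":0.0033,"wx":0,"wy":0,"wz":0},{"x":0.004,"y":0.0036,"z":0.0033,"wx":0,"wy":0,"wz":0}])

```text
clock: 26.88
position: [0.4363, -0.2484, 0.0437]
tool_rot: [-2.318, 0.683, -1.634]
force: [0.1, -0.1, -2.3]
grip_width: 0.0069
```

```bash
cat > c.py <<'E'
from t import *
R0=np.load('R0.npy');p,R,s=cur();D=R@R0.T;c,y=where(p,R,R0);print('tilt',np.degrees(np.arccos(D[2,2])),c,np.degrees(y),s['force'],s['moment'],s['clock'],s['grip_width'])
rows([(p-[0,0,z],R) for z in(.001,.002)])
E
python3 c.py
```

```text
tilt 0.014874141845777561 [ 0.534 -0.31   0.013] -37.931444301426176 [ 0.064 -0.083 -2.274] [1.26  0.017 0.079] 26.875 0.006902116335929874
{'x': 0.0016, 'y': 0.0014, 'z': 0.0013, 'wx': 0.0, 'wy': 0.0, 'wz': 0.0}
{'x': 0.0032, 'y': 0.0028, 'z': 0.0026, 'wx': 0.0, 'wy': 0.0, 'wz': 0.0}
```

Still hanging at about 13 mm, going by the carried weight. I lower it another 1.5 mm.

servo_tool(targets=[{"x":0.001,"y":0.001,"z":0.001,"wx":0,"wy":0,"wz":0},{"x":0.0024,"y":0.0021,"z":0.002,"wx":0,"wy":0,"wz":0},{"x":0.0024,"y":0.0021,"z":0.002,"wx":0,"wy":0,"wz":0}])

```text
clock: 27.25
position: [0.4364, -0.2484, 0.0427]
tool_rot: [-2.317, 0.682, -1.634]
force: [-2.7, 3.6, 6.9]
grip_width: 0.0067
```

```bash
python3 c.py
```

```text
tilt 0.04899732192213417 [ 0.534 -0.31   0.012] -37.9239873271632 [-2.668  3.621  6.915] [ 0.169  0.19  -0.421] 27.25 0.006686493389523975
{'x': 0.0016, 'y': 0.0014, 'z': 0.0013, 'wx': 0.0, 'wy': 0.0, 'wz': 0.0}
{'x': 0.0032, 'y': 0.0028, 'z': 0.0026, 'wx': 0.0, 'wy': 0.0, 'wz': 0.0}
```

Contact, at 7 N. I open a little and withdraw along the tool.

servo_tool(targets=[{"x":0,"y":0,"z":0,"wx":0,"wy":0,"wz":0},{"x":0,"y":0,"z":0,"wx":0,"wy":0,"wz":0},{"x":0,"y":0,"z":0,"wx":0,"wy":0,"wz":0},{"x":0,"y":0,"z":0,"wx":0,"wy":0,"wz":0},{"x":-0.03,"y":0,"z":0,"wx":0,"wy":0,"wz":0},{"x":-0.08,"y":0,"z":0,"wx":0,"wy":0,"wz":0},{"x":-0.15,"y":0,"z":0,"wx":0,"wy":0,"wz":0},{"x":-0.22,"y":0,"z":0,"wx":0,"wy":0,"wz":0},{"x":-0.3,"y":-0.05,"z":0,"wx":0,"wy":0,"wz":0},{"x":-0.35,"y":-0.1,"z":0,"wx":0,"wy":0,"wz":0},{"x":-0.35,"y":-0.1,"z":0,"wx":0,"wy":0,"wz":0}], grip=-0.3)

```text
clock: 28.62
position: [0.4703, -0.159, 0.1553]
tool_rot: [-2.313, 0.683, -1.631]
force: [0.1, 0.3, -0.3]
grip_width: 0.0298
```

```bash
python3 - <<'E'
from kin import *
np.set_printoptions(precision=4,suppress=True)
p,R,s=cur();print(p,s['force'],s['clock'],s['grip_width'])
c=np.array([.534,-.31,.012]);M=Ro.from_euler('z',-37.93,degrees=True).as_matrix()
I={}
for n in('top','side'):
    I[n],d=grab(n);v,u=np.nonzero(d>0);P=world(n,np.c_[u,v],d[v,u]);S=(P-c)@M;k=(abs(S[:,1])<.03)&(abs(S[:,0])<.085)&(abs(S[:,2]-.006)<.015)&((S[:,0]<.02)|(S[:,0]>.075));F=S[k]
    if k.sum()>50: print(n,'floor',k.sum(),np.linalg.lstsq(np.c_[F[:,:2],np.ones(len(F))],F[:,2],rcond=None)[0])
    r=bot.trace(n,'coin_mid')
    for q_ in r[:3]:
        v,u=np.nonzero(q_['mask']&(d>0));
        if len(v): print(n,'coin',q_['confidence'],(np.median(world(n,np.c_[u,v],d[v,u]),0)-c)@M)
    for t in('jar','handpiece','brush'):
        for q_ in bot.trace(n,t)[:1]:
            v,u=np.nonzero(q_['mask']&(d>0));print(n,t,round(q_['confidence'],2),np.median(world(n,np.c_[u,v],d[v,u]),0))
a=cv2.resize(I['top'][150:310,240:540],(800,427),interpolation=cv2.INTER_CUBIC);b=cv2.resize(I['side'][140:240,230:410],(300,167),interpolation=cv2.INTER_CUBIC)
z=np.zeros((594,800,3),np.uint8);z[:427]=a;z[427:,:300]=b;save(np.clip(z*1.8,0,255).astype(np.uint8),'end.png')
E
```

```text
[ 0.4703 -0.159   0.1553] [ 0.0966  0.3022 -0.3012] 28.625 0.02982007743629267
top floor 933 [-0.0035  0.0036  0.0078]
top coin 0.71 [ 0.0375  0.3004 -0.0022]
top coin 0.51 [0.0446 0.0003 0.0137]
top jar 0.55 [ 0.6576 -0.0945  0.0755]
top handpiece 0.7 [0.4278 0.3457 0.0173]
top brush 0.65 [0.6743 0.3944 0.0191]
side floor 1989 [-0.0049  0.0007  0.0064]
side coin 0.6 [ 0.0424  0.2976 -0.0036]
side jar 0.62 [ 0.6563 -0.1113  0.0625]
side handpiece 0.7 [0.4166 0.339  0.0158]
side brush 0.69 [0.6682 0.3849 0.0181]
```

View pics/end.png

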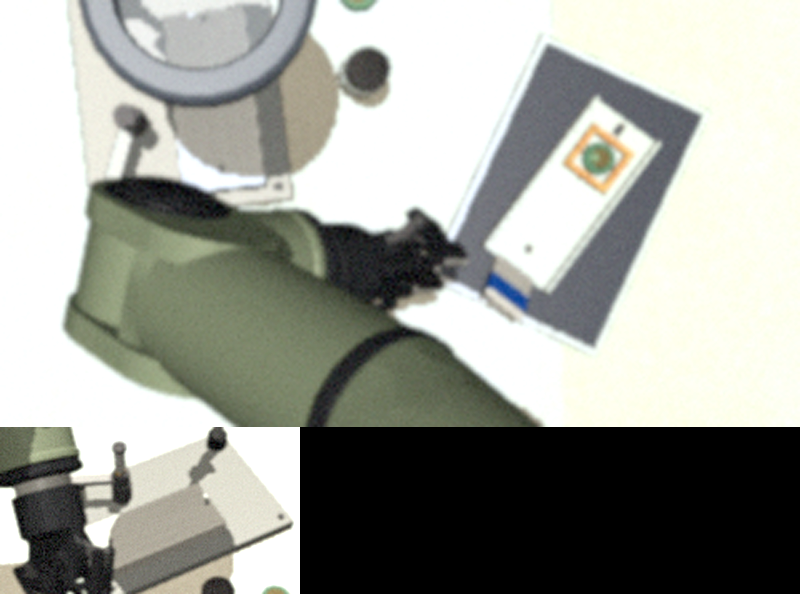

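The carrier lies flat on the foam, with the coin in its cradle at about (598,157) in the crop. The gripper is clear and the hold-down still stands parked. Jar, handpiece and brush read as before. I hand the job in.

```bash
python3 -c "
from workcell import bot
print(bot.job_done())"
```

```text
the job is handed in; nothing more can be done
None
```

The coin's carrier is on the tray and the job is handed in, at about 29 s on the robot's clock. `job_done()` gives no verdict, so these are my own checks.

**What I did:**
- **Hold-down:** I gripped the black ball, lifted it 18 mm and swung it to about 1.97 rad. I lowered it 22 mm at roughly 20 mm/s until it pressed on its stop, then released it.
- **Carrier:** I pinched the blue handle across its thickness with the tool turned 40° within the tab's plane, because coming in straight left the joints no room. I lifted it level off the dowels, carried it over and set it down on the foam at about 7 N.

**Last checks:**
- **Carrier:** flat to within about 0.3°, with its origin at about the tray's centre by the arm's own reckoning. Its long axis is turned about 12° from the tray's.
- **Coin:** at x 45 mm, y 0 mm in the carrier, measured from the top view. The side view picked up only the look-alike coin lying on the bench.
- **Hold-down:** visible parked in the last pictures, but its ball end was hidden behind the arm. I know it is fully down only from the travel and the force at the stop.
- **Jar, handpiece and brush:** jar and brush read within 4 mm of the start. The handpiece read up to 8 mm off, with the arm partly covering some views, and I put this down to detection scatter. The arm never came near it.
- **Robot:** no contact force, with the gripper clear of everything.

**What needed correcting:**
- My first wrist orientation ran into a joint limit, so I turned the tool half round before gripping the ball.
- The ball grip read 22 mm instead of 25 mm. I re-gripped 6 mm deeper, got the same reading, and took it as soft pads. It held.

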